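# Chock a row of pipe offcuts and pump the ratchet clamp tight

## Robot

A 7-joint arm with a two-finger parallel gripper is mounted at the origin on the work surface; the furniture and walls round the work are solid. World frame = base frame: x ahead of the robot, y to its left, z up, the work surface at z = 0. Lengths are in m, angles in degrees, forces in N, time in s.
With the tool pointing down it reaches from about 0.4 to 0.875 m from the base axis. Payload 6.5 kg.
Tool frame: the origin (TCP) lies at the very end of the fingers, on their centre line; the grasp point (between the pads) lies 19 mm behind it (env.pinch_z is the distance from the TCP to the grasp point, in m); z points along the fingers, y is the direction in which the jaws open and shut (so a half turn about z gives the same grasp; the last joint's range is limited). The gripper opens to 85 mm and grips with 20 to 120 N. Pads are 22 mm wide; open, the fingers measure 114 mm over their backs; the gripper's body (76 mm by 85 mm) begins 54 mm behind the grasp point. The pads swing forward as they close: fully open they stand 13 mm farther back than shut.
Start: joints at [-74.152, 30.733, -0.252, 88.115, 0.149, 61.152, -4.079], TCP at [0.218, 0.612, 0.231] pointing down, gripper open.
Joint ranges: [-154.64, 154.64], [-21.42, 123.67], [-72.66, 72.17], [13.99, 137.28], [-74.86, 254.86], [10.95, 109.41], [-158.01, 158.01]. Speed limits (degrees/s): [136.94, 136.94, 180, 180, 180, 180, 180].

## Interface

Orientations are given as a 3x3 rotation matrix whose columns are the frame's x, y, z axes.
In Python, from workcell import monitor, optics, ticket, regions_of, env gives the robot as it stands.
- The arm moves only by the tool drive_tool, never from a script. Its argument "series" is a list of rows, each a list of 3 entries, a list of its own where there are three numbers: the shift along the tool's x, y, z scaled (see below), then the turn about the tool's z scaled (see below), then the gripper command: -1 is shut, 1 is fully open, values between are in proportion. A call has 1 to 20 rows; each row shifts and turns the pose as measured when the row begins, along the tool's axes as they then stand; what a row does not reach is not made up. The controller multiplies each number of a shift by 40 mm and each number of a turn by 5 degrees. A row lasts 1/12 s, in which the tool goes at most 41.7 mm and 7.16 degrees, less where a joint would pass 70% of its speed; a pose out of reach is approached as far as the arm can. A call with a number of a shift or a turn outside -1 to 1 is refused whole. A call with a gripper value outside its range is refused whole. The fingers move at their own pace and stop on an object; "squeeze" is the grip in N (left out, the last holds). Time passes only in rows, so rows that do not move let the fingers close. It gives the time, the measured TCP pose, the force and the opening at its end, in the units of the state.
- monitor.get_obs(): the state, without advancing time (a new reading comes with each control period).
- optics.capture(name): name is "scene" or "top" or "wrist"; returns a dict with "pixels" (480x640x3 uint8, blue, green, red), "fovy" (degrees; the focal length in pixels is half the picture's height over the tangent of half this angle, whatever the lens; pixels are square), "cx", "cy" (the principal point, pixels), "k1" (the pictures are not rectified: a ray, as slopes to the right and down, at radius r is drawn at 1 + k1 r^2 times it, then the intrinsics apply), "extrinsics" (4x4, takes a point from camera to world coordinates). Camera axes: x right, y down, z forward; pixel columns grow to the right and rows downward; lengths in m; the calibration is good to about 2 mm. A picture is of the moment at which its call begins. There is no depth.
- ticket.sign_off(): hands the job in, once; it reports no verdict.
Trained networks look in the newest picture that a camera, given by its name, has taken for a name from the list of things; names that differ only in an ending like _2 or _b are one class to them, and where a whole thing is asked for, a point or a joint stands for the part that bears it (a point fixed in the world has none). Each returns a list of dicts, best first, with "p" (0 to 1); they miss things now and then, are a little off and sometimes report something else, mostly with a low value. They report only what shows in the picture. A call takes as long as a camera call. They do not tell look-alikes from the thing itself.
- regions_of(query, camera): "mask" (480x640 bool, what is visible of it) and "bbox" ([centre column, centre row, width, height] in pixels, round what is visible of it).
The state is a dict: "clock": time; "q": joint angles; "joint_vel": joint speeds; "tau": joint torques, N m; "tcp_pos": TCP position; "eef_rot": TCP orientation; "ft_force": force on the tool from outside, world axes, zero at the start; "ft_torque": the same for the moment, N m; "opening": opening from 0.0 (shut) to 1.0 (fully open).
Only numpy, scipy, OpenCV 4.12 (cv2) and the standard library are available. Lean on these libraries where they do the work, as an engineer would, in place of code of your own. Each camera call takes 0.05 s, during which the arm holds its last target. There are 200 camera calls.

## Task

Lay every loose pipe offcut across the bed of the ratchet clamp, side by side in one close row against its fixed stop, and then stand the bored block on the bed close up behind the last pipe as a chock so that the row cannot roll apart. Then pump the clamp's lever, stroke after stroke, until the sprung pad on the jaw presses on the block and is pushed in part of the way but not right home, and let go. Leave the other tools where they lie.

Things in the scene. Friction and masses are not known exactly. Their poses are not given: they have to be found in the camera images.
- clamp: Ratchet row clamp, a grey fixture fixed to the table. Origin: on the table, on the bed's middle line; x runs across the bed (away from the robot), y along it to the fixed stop. The flat bed's top is 12 mm above the table. Side ledges, 8 mm higher than the bed, have inner faces at x = -64 and +64 mm. Two cheeks at y = -170 mm, 103 mm high, carry the lever; a toothed bar runs between them.
- stop_face (a point): Middle of the face of the fixed stop, at y = +190 mm of the clamp and 13.5 mm above the bed; axes as the clamp's. The stop is a dark steel upright 140 mm wide, 20 mm thick, its top 50 mm above the table.
- jaw (a joint): How far the sliding jaw has been fed towards the stop, in m from fully open (0 to 0.165). It slides very stiffly (25 N), stays where it is and cannot be drawn back: feed it with the lever. At 0 the pad's face stands 232 mm from the stop's face. The jaw is dark steel, 110 mm wide, its top 51 mm above the table.
- pad (a joint): How far the sprung rubber pad on the jaw's front is pushed in, in m: 0 when nothing presses on it, 0.022 when right home. It takes 10 N to start it and 0.4 N more for each mm. The pad is 100 mm wide and covers heights 4 to 30 mm above the bed.
- pad_face (a point): Middle of the pad's face that looks to the stop, 13.5 mm above the bed; axes as the clamp's.
- lever (a joint): Angle of the pump lever in rad: 0 upright, positive when its top leans away from the stop; ends at -0.34 and +0.34; stays where left. Swung towards the stop (to about -0.3) its pawl clicks behind the next tooth; swung away (to about +0.3) it pushes the jaw one tooth, 16 mm, towards the stop, with up to 15 N at the hand bar. The first stroke may give less.
- lever_grip (a point): Middle of the lever's hand bar, a level black rubber-covered round bar, 22 mm in diameter and 75 mm long, along the clamp's x, on the robot's side of the lever. The pivot axis is parallel to it, 125 mm from it, 88 mm above the table at y = -170 mm of the clamp; this point stays at x = -53 mm there.
- block: Bored block of bare aluminium, 42 mm thick (its x), 124 mm long (its y), 38 mm high, with sloping ends and a small bore. Origin: middle of its underside, on which it stands at the start. 0.26 to 0.42 kg.
- tape_measure: An orange tape measure, 36 x 90 x 64 mm, loose; not part of the job.
- coupling: A steel pipe coupling with a green plastic cap, standing, 42 mm in diameter, 42 mm high, loose; not part of the job.
- pipe_1_mid (a point): Middle, on its axis, of a plain steel pipe offcut, 27 mm in diameter, 90 mm long, 0.13 kg, at first lying on the table; its y axis runs along the pipe (either way round). Lying on something, it is 13.5 mm above it. Two to four of the offcuts pipe_1 to pipe_4 are present, all alike.
- pipe_2_mid (a point): Middle, on its axis, of a plain steel pipe offcut, 27 mm in diameter, 90 mm long, 0.13 kg, at first lying on the table; its y axis runs along the pipe (either way round). Lying on something, it is 13.5 mm above it. Two to four of the offcuts pipe_1 to pipe_4 are present, all alike.
- pipe_3_mid (a point): Middle, on its axis, of a plain steel pipe offcut, 27 mm in diameter, 90 mm long, 0.13 kg, at first lying on the table; its y axis runs along the pipe (either way round). Lying on something, it is 13.5 mm above it. Two to four of the offcuts pipe_1 to pipe_4 are present, all alike.
- pipe_4_mid (a point): Middle, on its axis, of a plain steel pipe offcut, 27 mm in diameter, 90 mm long, 0.13 kg, at first lying on the table; its y axis runs along the pipe (either way round). Lying on something, it is 13.5 mm above it. Two to four of the offcuts pipe_1 to pipe_4 are present, all alike.
- pipe_1: the same offcut as pipe_1_mid; its origin lies in the pipe's wall, so use pipe_1_mid.
- pipe_2: the same offcut as pipe_2_mid; its origin lies in the pipe's wall, so use pipe_2_mid.
- pipe_3: the same offcut as pipe_3_mid; its origin lies in the pipe's wall, so use pipe_3_mid.
- pipe_4: the same offcut as pipe_4_mid; its origin lies in the pipe's wall, so use pipe_4_mid.
Not all that is in view belongs to the job. There is more than one size of the block; the one meant has the size given above.

How it is judged:
By the outcome, as a careful person would: the job done as asked, in the order asked, and still so for the second after the job is handed in, with the robot touching nothing.
Of pipe_1, pipe_2, pipe_3, pipe_4 only 2 to 4 are there at a start; the rules pass over those that are not, and their reading is None.
At some moment in a run one of pipe_1, pipe_2, pipe_3, pipe_4, block may be knocked a few centimetres aside while the robot is not near it.
Once in a run the grip may slacken for a moment while it holds something.
It also fails if it takes over 210 s, if anything falls off the work surface, if the arm or the gripper's body presses on something with over 40 N, if the wrist force passes 120 N, or if a joint passes its speed limit or range.

## Working session

There is one attempt and no reset: what is moved stays moved. The work goes in short steps, Python scripts to look and compute and a tool call to move; the robot and the scene stay as the last step left them, time stands still between calls to the robot, and variables do not carry over. Pictures are saved under pics/ and viewed, about 12 in all and at most 16, crops included, and the job is handed in when it is done.

Besides the shell and the picture viewer there is one more tool, called after "Request:" by a JSON object that holds its "api" and its "payload", one argument or row to a line. drive_tool: Moves the arm, as the interface text tells. Shifts and turns lie within -1 to 1; 1 stands for 40 mm of shift or 5 degrees of turn. Its arguments: {"type":"object","properties":{"series":{"type":"array"},"squeeze":{"type":"number"}},"required":["series"]}

```bash
mkdir -p pics; ls; cat > h.py <<'E'
import numpy as np, cv2
from workcell import monitor, optics, ticket, regions_of, env
def cam(name, save=None):
    c=optics.capture(name)
    if save: cv2.imwrite('pics/'+save+'.png',c['pixels'])
    return c
def K(c):
    f=240/np.tan(np.radians(c['fovy'])/2); return f
def unproj(c,uv,z):
    f=K(c); uv=np.atleast_2d(uv).astype(float)
    d=np.stack([(uv[:,0]-c['cx'])/f,(uv[:,1]-c['cy'])/f],1)
    s=d.copy()
    for _ in range(20): s=d/(1+c['k1']*(s**2).sum(1,keepdims=True))
    E=np.array(c['extrinsics']); r=np.c_[s,np.ones(len(s))]@E[:3,:3].T
    t=(z-E[2,3])/r[:,2]; return E[:3,3]+r*t[:,None]
def proj(c,P):
    E=np.array(c['extrinsics']); p=(np.atleast_2d(P)-E[:3,3])@E[:3,:3]
    s=p[:,:2]/p[:,2:]; s=s*(1+c['k1']*(s**2).sum(1,keepdims=True))
    return s*K(c)+[c['cx'],c['cy']]
E
python3 - <<'E'
from h import *
o=monitor.get_obs(); print({k:np.round(v,3).tolist() for k,v in o.items()})
for n in('scene','top','wrist'):
    c=cam(n,n+'0'); print(n,c['fovy'],c['k1'],np.round(c['extrinsics'],3).tolist())
    for q in('clamp','jaw','lever','lever_grip','block','pipe_1','tape_measure','coupling'):
        for d in regions_of(q,n): print(n,q,round(d['p'],2),np.round(d['bbox']).tolist())
E
```

```text
pics
{'clock': 0.0, 'q': [-74.152, 30.78, -0.254, 88.17, 0.149, 61.151, -4.081], 'joint_vel': [0.008, -0.028, 0.001, 0.014, -0.065, 0.038, 0.033], 'tau': [-0.001, -58.339, 1.049, -25.911, 0.012, 0.009, 0.0], 'tcp_pos': [0.218, 0.612, 0.23], 'eef_rot': [[-0.942, 0.336, -0.0], [0.336, 0.942, -0.002], [-0.0, -0.002, -1.0]], 'ft_force': [-0.259, 0.301, 1.152], 'ft_torque': [0.025, 0.034, -0.025], 'opening': 1.001}
scene 57.17323577142259 -0.05568468130061651 [[0.558, -0.507, 0.657, -0.229], [-0.83, -0.351, 0.434, -0.519], [0.011, -0.787, -0.616, 0.87], [0.0, 0.0, 0.0, 1.0]]
scene clamp 0.67 [333.0, 255.0, 153.0, 86.0]
scene clamp 0.63 [202.0, 235.0, 29.0, 24.0]
scene jaw 0.82 [368.0, 276.0, 89.0, 50.0]
scene lever 0.55 [369.0, 240.0, 24.0, 38.0]
scene lever_grip 0.84 [368.0, 241.0, 21.0, 44.0]
scene block 0.74 [394.0, 327.0, 32.0, 14.0]
scene block 0.64 [381.0, 365.0, 37.0, 24.0]
scene block 0.59 [329.0, 333.0, 47.0, 44.0]
scene pipe_1 0.86 [249.0, 288.0, 21.0, 24.0]
scene pipe_1 0.61 [221.0, 273.0, 17.0, 24.0]
scene tape_measure 0.74 [201.0, 234.0, 27.0, 22.0]
scene coupling 0.7 [291.0,
[... 198 characters left out ...]
.0, 285.0, 38.0, 30.0]
top clamp 0.57 [322.0, 200.0, 201.0, 66.0]
top jaw 0.57 [370.0, 202.0, 107.0, 45.0]
top lever 0.81 [371.0, 206.0, 24.0, 40.0]
top lever_grip 0.84 [373.0, 206.0, 21.0, 46.0]
top block 0.94 [373.0, 295.0, 49.0, 34.0]
top block 0.8 [425.0, 256.0, 27.0, 31.0]
top block 0.68 [435.0, 302.0, 31.0, 15.0]
top pipe_1 0.91 [217.0, 285.0, 34.0, 24.0]
top pipe_1 0.71 [321.0, 200.0, 201.0, 60.0]
top pipe_1 0.6 [265.0, 294.0, 33.0, 26.0]
top tape_measure 0.9 [150.0, 250.0, 24.0, 37.0]
top coupling 0.65 [314.0, 282.0, 13.0, 19.0]
wrist 59.24132152046257 -0.018832389928098915 [[0.336, 0.901, 0.274, 0.15], [0.942, -0.322, -0.097, 0.636], [0.0, 0.29, -0.957, 0.375], [0.0, 0.0, 0.0, 1.0]]
```

```bash
python3 - <<'E'
import cv2
a=cv2.imread('pics/top0.png')[140:350,110:480]; cv2.imwrite('pics/t0c.png',cv2.resize(a,None,fx=2.15,fy=2.15,interpolation=cv2.INTER_CUBIC))
a=cv2.imread('pics/scene0.png')[190:400,160:460]; cv2.imwrite('pics/s0c.png',cv2.resize(a,None,fx=2.6,fy=2.6,interpolation=cv2.INTER_CUBIC))
E
```

```text
(no output)
```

View pics/t0c.png

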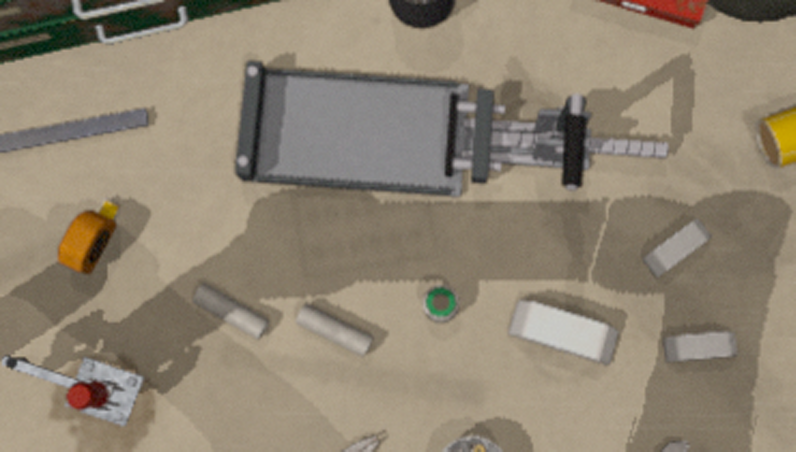

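View pics/s0c.png

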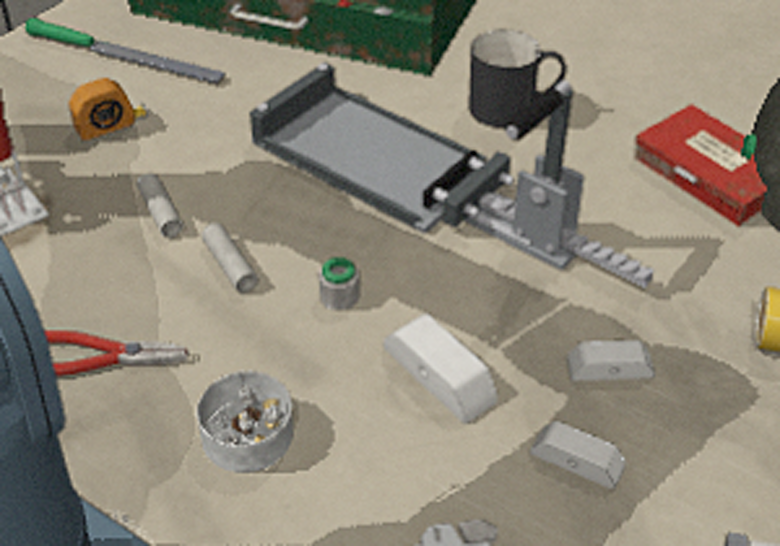

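```bash
cat >> h.py <<'E'
def C2W(pose,P):
    x,y,t=pose; P=np.atleast_2d(np.array(P,float)); c,s=np.cos(t),np.sin(t)
    return np.c_[x+c*P[:,0]-s*P[:,1], y+s*P[:,0]+c*P[:,1], P[:,2]]
def W2C(pose,P):
    x,y,t=pose; P=np.atleast_2d(np.array(P,float)); c,s=np.cos(t),np.sin(t); d=P[:,:2]-[x,y]
    return np.c_[c*d[:,0]+s*d[:,1], -s*d[:,0]+c*d[:,1], P[:,2]]
def lines(c,im,k,off,pose,segs,col):
    for a,b in segs:
        p=proj(c,C2W(pose,[a,b])); p=((p-off)*k).astype(int); cv2.line(im,tuple(p[0].tolist()),tuple(p[1].tolist()),col,1)
def box(x0,x1,y0,y1,z): 
    q=[(x0,y0,z),(x1,y0,z),(x1,y1,z),(x0,y1,z)]; return [(q[i],q[(i+1)%4]) for i in range(4)]
E
cat > m1.py <<'E'
from h import *
from scipy.optimize import least_squares
c=cam('top')
px=lambda u,v:(u/2.15+110,v/2.15+140)
obs=[px(248,62),px(265,67),px(237,178),px(254,181)]
P=[(.07,.21,.05),(.07,.19,.05),(-.07,.21,.05),(-.07,.19,.05)]
# guess
W=unproj(c,obs,.05); print(W.round(4).tolist())
obs2=obs+[px(487,92),px(487,180)] 
r=least_squares(lambda p:(proj(c,C2W(p,P))-obs).ravel(),[.5,0,0]); print(r.x,np.degrees(r.x[2]),r.fun.round(1))
pose=r.x
k=4; off=np.array([205,160])
im=cv2.resize(c['pixels'][160:300-60,205:405],None,fx=k,fy=k,interpolation=cv2.INTER_CUBIC)
lines(c,im,k,off,pose,box(-.07,.07,.19,.21,.05),(0,0,255))
lines(c,im,k,off,pose,[((-.064,-.0,.02),(-.064,.19,.02)),((.064,-.0,.02),(.064,.19,.02))],(0,255,0))
lines(c,im,k,off,pose,[((-.055,-.042,.016),(.055,-.042,.016)),((-.05,-.042,.042),(.05,-.042,.042))],(255,0,0))
lines(c,im,k,off,pose,[((-.0905,-.17,.213),(-.0155,-.17,.213))],(0,255,255))
cv2.imwrite('pics/clamp1.png',im); np.save('pose.npy',pose)
for q in('block','pipe_1'):
    for d in regions_of(q,'top'):
        if d['p']<.5 or d['bbox'][2]>100: continue
        m=d['mask'].astype(np.uint8); cs=max(cv2.findContours(m,0,1)[0],key=cv2.contourArea)
        z=.038 if q=='block' else .0135
        w=unproj(c,cs[:,0],z)[:,:2].astype(np.float32); rr=cv2.minAreaRect(w); print(q,round(d['p'],2),np.round(d['bbox']),np.round(rr[0],3),np.round(rr[1],3),rr[2])
cv2.imwrite('pics/topf.png',c['pixels'])
E
python3 m1.py
```

```text
[[0.7265, 0.2396, 0.05], [0.7205, 0.2191, 0.05], [0.5848, 0.2468, 0.05], [0.5814, 0.2267, 0.05]]
[ 0.64203224  0.03335543 -0.05626586] -3.2237960903957 [ 0.2  1.   0.  -0.8 -0.1  0.3 -0.1 -0.6]
block 0.84 [425. 254.  29.  31.] [ 0.509 -0.267] [0.03  0.082] 37.72908401489258
block 0.81 [370. 295.  50.  29.] [ 0.411 -0.135] [0.121 0.048] 72.27649688720703
block 0.62 [436. 301.  27.  15.] [ 0.396 -0.289] [0.028 0.08 ] 6.004083633422852
pipe_1 0.86 [217. 283.  39.  28.] [0.434 0.256] [0.098 0.03 ] 60.72312927246094
```

View pics/clamp1.png

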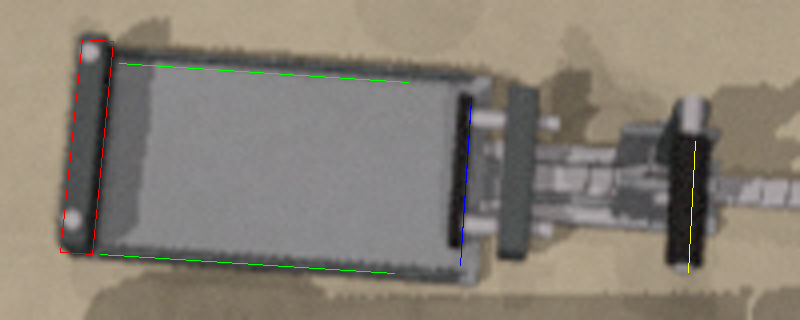

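View pics/topf.png

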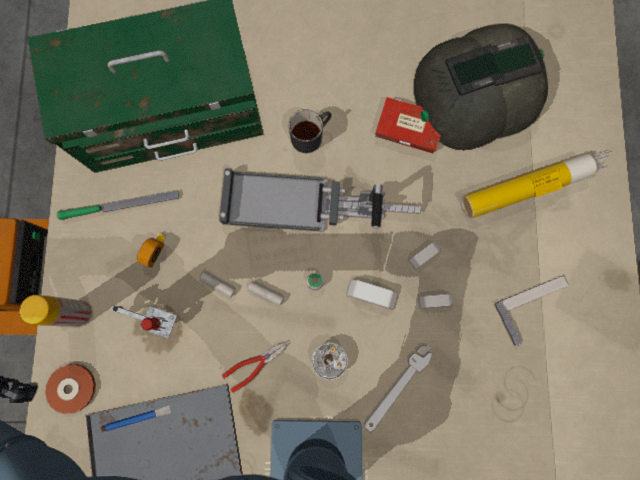

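Top view: clamp at the centre with its stop on the left (228,197) and the lever grip at (376,205). There are two pipes, at (217,284) and (265,294). The block candidates are (373,295), about 121 mm long, and (425,255) and (436,301), both about 80 mm. The first fits the 124 mm given. I'm moving over the pipes for a closer look.

Request:
{"api": "drive_tool", "payload": {
  "series": [
    [[-0.7, -0.63, 0], 0, 1],
    [[-0.7, -0.63, 0], 0, 1],
    [[-0.7, -0.63, 0], 0, 1],
    [[-0.7, -0.63, 0], 0, 1],
    [[-0.7, -0.63, 0], 0, 1],
    [[-0.7, -0.63, 0], 0, 1],
    [[-0.7, -0.63, 0], 0, 1],
    [[-0.7, -0.63, 0], 0, 1],
    [[-0.7, -0.63, 0], 0, 1],
    [[-0.7, -0.63, 0], 0, 1],
    [[-0.7, -0.63, 0], 0, 1],
    [[0, 0, 0], 0, 1]
  ],
  "squeeze": 40
}}

```text
clock: 2.5
tcp_pos: [0.4218, 0.2353, 0.2298]
eef_rot: [[-0.944, 0.329, 0.001], [0.329, 0.944, 0.007], [0.001, 0.007, -1.0]]
ft_force: [-0.0, -0.5, 0.2]
opening: 1.001
```

```bash
cat >> h.py <<'E'
def st():
    o=monitor.get_obs(); R=np.array(o['eef_rot']); 
    print('t',round(o['clock'],2),'tcp',np.round(o['tcp_pos'],4),'phi',round(np.degrees(np.arctan2(R[1,0],R[0,0])),2),'F',np.round(o['ft_force'],1),'open',round(o['opening'],3),'q7',round(o['q'][6],1)); return np.array(o['tcp_pos']),R
def go(target,phi=None):
    "print tool-frame units to target (after turning to phi), and turn units"
    p,R=st(); ph=np.degrees(np.arctan2(R[1,0],R[0,0])); phi=ph if phi is None else phi
    dphi=(phi-ph+180)%360-180; a=np.radians(phi); d=np.array(target)-p
    tx=np.array([np.cos(a),np.sin(a),0]); ty=np.array([np.sin(a),-np.cos(a),0])
    print('now-axes shift',np.round(R.T@d/.04,2),'after-turn shift',np.round([tx@d/.04,ty@d/.04,-d[2]/.04],2),'turn',round(-dphi/5,2))
def rects(c,camn,q,z,pmin=.4):
    out=[]
    for d in regions_of(q,camn):
        if d['p']<pmin: continue
        cs=max(cv2.findContours(d['mask'].astype(np.uint8),0,1)[0],key=cv2.contourArea)
        w=unproj(c,cs[:,0],z)[:,:2]; m=w.mean(0); rr=cv2.minAreaRect(((w-m)*1000).astype(np.float32)); b=cv2.boxPoints(rr)
        e=[b[1]-b[0],b[2]-b[1]]; e=max(e,key=np.linalg.norm); ang=np.degrees(np.arctan2(e[1],e[0]))%180
        ctr=np.array(rr[0])/1000+m; out.append((ctr,ang))
        print(q,round(d['p'],2),np.round(d['bbox']).tolist(),'ctr',ctr.round(4),'size',sorted(np.round(rr[1],1)),'axis',round(float(ang),1))
    return out
E
python3 - <<'E'
from h import *
st(); c=cam('wrist','w1'); rects(c,'wrist','pipe_1',.0135); rects(c,'wrist','block',.019)
E
```

```text
t 2.5 tcp [0.4218 0.2353 0.2298] phi 160.77 F [-0.  -0.5  0.2] open 1.001 q7 39.0
pipe_1 0.9 [341.0, 213.0, 109.0, 46.0] ctr [0.4361 0.2556] size [np.float64(28.3), np.float64(94.4)] axis 60.7
pipe_1 0.72 [200.0, 236.0, 108.0, 41.0] ctr [0.4135 0.1301] size [np.float64(28.2), np.float64(95.6)] axis 64.3
pipe_1 0.41 [292.0, 413.0, 248.0, 114.0] ctr [0.645  0.1337] size [np.float64(135.1), np.float64(233.2)] axis 86.2
block 0.79 [11.0, 324.0, 23.0, 50.0] ctr [ 0.433 -0.071] size [np.float64(17.8), np.float64(52.8)] axis 148.2
```

View pics/w1.png

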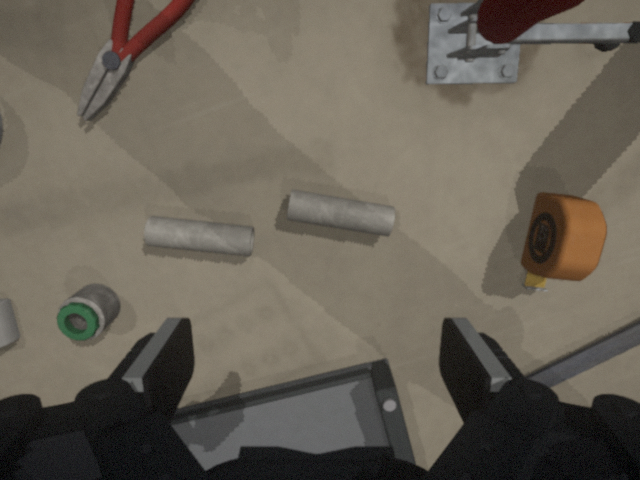

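The wrist view shows pipe A at (341,213) and pipe B at (200,236), plus the coupling (90,312), the tape measure (565,237) and the clamp's stop at the bottom. There are only two pipes. I'm turning to pipe A and coming down.

Request:
{"api": "drive_tool", "payload": {
  "series": [
    [[0, 0, 0.1], -1, 1],
    [[0, 0, 0.3], -1, 1],
    [[0, 0, 0.3], -1, 1],
    [[0, 0, 0.3], -1, 1],
    [[0, 0, 0.3], -1, 1],
    [[0, 0, 0.3], -1, 1],
    [[0, 0, 0.3], -1, 1],
    [[0, 0, 0.3], -1, 1],
    [[0, 0, 0.3], -1, 1],
    [[0, 0, 0.3], -1, 1],
    [[0, 0, 0.3], -1, 1],
    [[0, 0, 0.3], -1, 1],
    [[0, 0, 0.3], -1, 1],
    [[0, 0, 0.1], -1, 1],
    [[0, 0, 0], -1, 1],
    [[-0.3, -0.06, 0], -1, 1],
    [[-0.3, 0, 0], 0, 1],
    [[0, 0, 0], 0, 1]
  ]
}}

```text
clock: 4.15
tcp_pos: [0.4118, 0.3062, 0.0715]
eef_rot: [[-0.367, -0.93, -0.009], [-0.93, 0.367, 0.031], [-0.025, 0.02, -0.999]]
ft_force: [0.4, 0.2, 0.3]
opening: 1.001
```

```bash
python3 - <<'E'
from h import *
go((.436,.2556,.004),240.7); c=cam('wrist'); rects(c,'wrist','pipe_1',.0135)
E
```

```text
t 4.15 tcp [0.4118 0.3062 0.0715] phi -111.56 F [0.4 0.2 0.3] open 1.001 q7 109.4
now-axes shift [ 1.   -1.06  1.64] after-turn shift [ 0.81 -1.15  1.69] turn 1.55
pipe_1 0.72 [149.0, 7.0, 71.0, 14.0] ctr [0.434  0.1711] size [np.float64(4.9), np.float64(28.0)] axis 158.3
pipe_1 0.67 [215.0, 465.0, 33.0, 10.0] ctr [0.5152 0.4013] size [np.float64(9.3), np.float64(20.4)] axis 157.7
pipe_1 0.59 [228.0, 187.0, 67.0, 198.0] ctr [0.4368 0.2564] size [np.float64(27.8), np.float64(96.4)] axis 61.1
```

Request:
{"api": "drive_tool", "payload": {
  "series": [
    [[0, 0, 0], 0.8, 1],
    [[0, 0, 0], 0.75, 1],
    [[0, 0, 0], 0, 1],
    [[0.4, -0.6, 0], 0, 1],
    [[0.4, -0.55, 0], 0, 1],
    [[0, 0, 0], 0, 1],
    [[0, 0, 0], 0, 1]
  ]
}}

```text
clock: 4.83
tcp_pos: [0.4328, 0.2523, 0.0699]
eef_rot: [[-0.493, -0.87, -0.011], [-0.87, 0.492, 0.027], [-0.018, 0.023, -1.0]]
ft_force: [0.0, 0.8, -1.1]
opening: 1.001
```

```bash
python3 - <<'E'
from h import *
go((.436,.256,.004),240.9); print(np.round(monitor.get_obs()['eef_rot'],3).tolist())
E
```

```text
t 4.83 tcp [0.4328 0.2523 0.0699] phi -119.54 F [ 0.   0.8 -1.1] open 1.001 q7 109.2
now-axes shift [-0.09 -0.06  1.65] after-turn shift [-0.12 -0.03  1.65] turn -0.09
[[-0.493, -0.87, -0.011], [-0.87, 0.492, 0.027], [-0.018, 0.023, -1.0]]
```

Request:
{"api": "drive_tool", "payload": {
  "series": [
    [[-0.1, -0.05, 0.5], 0, 1],
    [[0, 0, 0.5], 0, 1],
    [[0, 0, 0.4], 0, 1],
    [[0, 0, 0.2], 0, 1],
    [[0, 0, 0], 0, 1],
    [[0, 0, 0], 0, -1],
    [[0, 0, 0], 0, -1],
    [[0, 0, 0], 0, -1],
    [[0, 0, 0], 0, -1],
    [[0, 0, 0], 0, -1],
    [[0, 0, 0], 0, -1]
  ],
  "squeeze": 50
}}

```text
clock: 5.75
tcp_pos: [0.4368, 0.2607, 0.0084]
eef_rot: [[-0.489, -0.872, -0.005], [-0.872, 0.488, 0.032], [-0.025, 0.019, -0.999]]
ft_force: [0.3, -0.2, -1.3]
opening: 0.29
```

```bash
python3 - <<'E'
from h import *
P=np.load('pose.npy'); print(C2W(P,[(0,.19-.034,0)]))
go((.65,.19,.12),176.8)
E
```

```text
[[0.65080508 0.18910856 0.        ]]
t 5.75 tcp [0.4368 0.2607 0.0084] phi -119.27 F [ 0.3 -0.2 -1.3] open 0.29 q7 107.5
now-axes shift [-1.14 -5.46 -2.87] after-turn shift [-5.42 -1.47 -2.79] turn 12.79
```

Request:
{"api": "drive_tool", "payload": {
  "series": [
    [[0, 0, -0.8], 0, -1],
    [[0, 0, -0.8], 0, -1],
    [[0, 0, -0.8], 0, -1],
    [[0, 0, -0.8], 0, -1],
    [[-0.2, -0.9, 0], 0, -1],
    [[-0.2, -0.9, 0], 0, -1],
    [[-0.2, -0.9, 0], 0, -1],
    [[-0.2, -0.9, 0], 0, -1],
    [[-0.2, -0.9, 0], 0, -1],
    [[0, 0, 0], 0, -1],
    [[0, 0, 0], 0, -1]
  ]
}}

```text
clock: 6.67
tcp_pos: [0.6191, 0.2003, 0.1412]
eef_rot: [[-0.485, -0.875, -0.004], [-0.874, 0.484, 0.029], [-0.024, 0.018, -1.0]]
ft_force: [-1.0, 0.9, -0.5]
opening: 0.292
```

Request:
{"api": "drive_tool", "payload": {
  "series": [
    [[0, 0, 0], 0.7, -1],
    [[0, 0, 0], 0.7, -1],
    [[0, 0, 0], 0.7, -1],
    [[0, 0, 0], 0.7, -1],
    [[0, 0, 0], 0.7, -1],
    [[0, 0, 0], 0.7, -1],
    [[0, 0, 0], 0.7, -1],
    [[0, 0, 0], 0.7, -1],
    [[0, 0, 0], 0.7, -1],
    [[0, 0, 0], 0.7, -1],
    [[0, 0, 0], 0.7, -1],
    [[0, 0, 0], 0.7, -1],
    [[0, 0, 0], 0.7, -1],
    [[0, 0, 0], 0.7, -1],
    [[0, 0, 0], 0.7, -1],
    [[0, 0, 0], 0.7, -1],
    [[0, 0, 0], 0.7, -1],
    [[0, 0, 0], 0, -1],
    [[0, 0, 0], 0, -1]
  ]
}}

```text
clock: 8.25
tcp_pos: [0.5969, 0.2059, 0.1376]
eef_rot: [[-1.0, 0.014, -0.025], [0.013, 0.999, 0.029], [0.025, 0.029, -0.999]]
ft_force: [0.5, 0.7, -1.5]
opening: 0.293
```

```bash
python3 - <<'E'
from h import *
go((.62,.17,.16),176.8); cam('wrist','w2'); print(np.round(monitor.get_obs()['eef_rot'],3).tolist())
E
```

```text
t 8.25 tcp [0.5969 0.2059 0.1376] phi 179.23 F [ 0.5  0.7 -1.5] open 0.293 q7 71.6
now-axes shift [-0.58 -0.87 -0.6 ] after-turn shift [-0.63 -0.86 -0.56] turn 0.49
[[-1.0, 0.014, -0.025], [0.013, 0.999, 0.029], [0.025, 0.029, -0.999]]
```

View pics/w2.png

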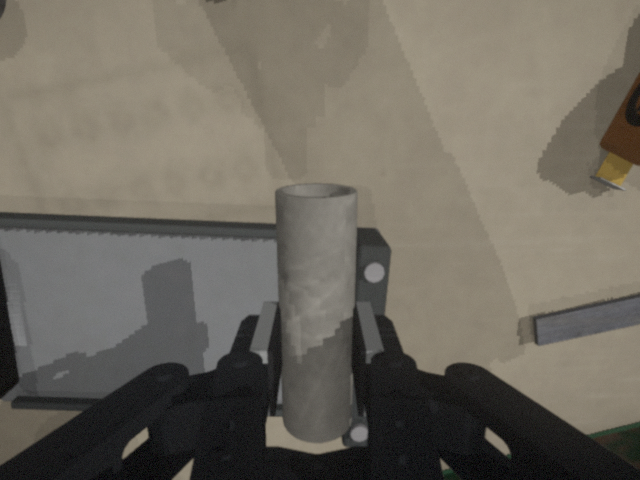

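The wrist view shows the pipe held squarely at (318,310), with its axis along the bed's x. The stop's bolts are at (374,272) and (355,432), and the ledge edges at y≈231 and y≈398. I'll use these to refine the clamp pose.

```bash
python3 - <<'E'
from h import *
P=np.load('pose.npy'); c=cam('wrist')
print('bolts',W2C(P,unproj(c,[(374,272),(355,432)],.051)).round(4).tolist())
t=cam('top'); pt=lambda u,v:(u/4+205,v/4+160)
print('bolts top',W2C(P,unproj(t,[pt(91,51),pt(71,218)],.051)).round(4).tolist())
print('near ledge inner',W2C(P,unproj(c,[(20,231),(270,240)],.02)).round(4).tolist(),'far',W2C(P,unproj(c,[(15,398),(80,402)],.02)).round(4).tolist())
print('pad',W2C(P,unproj(c,[(5,260),(15,385)],.042)).round(4).tolist())
print('pad top',W2C(P,unproj(t,[pt(459,95),pt(449,247)],.042)).round(4).tolist())
print('ledges top',W2C(P,unproj(t,[pt(120,62),pt(400,77),pt(105,247),pt(395,266)],.02)).round(4).tolist())
# edge profile in wrist image, columns 150..260
g=c['pixels'][200:260,200].mean(1); print(g.round().astype(int).tolist())
g=t['pixels'][170:235,280].mean(1); print(g.round().astype(int).tolist())
E
```

```text
bolts [[-0.0451, 0.206, 0.051], [0.0658, 0.2024, 0.051]]
bolts top [[0.0624, 0.2033, 0.051], [-0.0476, 0.2055, 0.051]]
near ledge inner [[-0.0544, -0.0151, 0.02], [-0.054, 0.143, 0.02]] far [[0.0684, -0.0365, 0.02], [0.0703, 0.0092, 0.02]]
pad [[-0.0422, -0.0116, 0.042], [0.0426, -0.0184, 0.042]]
pad top [[0.0513, -0.0339, 0.042], [-0.0487, -0.0341, 0.042]]
ledges top [[0.0653, 0.1896, 0.02], [0.0672, 0.0058, 0.02], [-0.0587, 0.1877, 0.02], [-0.0588, 0.0001, 0.02]]
[135, 133, 133, 130, 129, 129, 130, 130, 130, 129, 132, 128, 129, 129, 129, 128, 128, 129, 127, 119, 99, 70, 65, 60, 57, 53, 61, 70, 71, 70, 76, 71, 71, 70, 67, 74, 82, 92, 91, 93, 107, 121, 125, 120, 120, 118, 122, 121, 119, 120, 120, 121, 120, 120, 123, 120, 122, 121, 120, 121]
[170, 170, 170, 144, 99, 68, 61, 62, 87, 103, 109, 111, 110, 109, 109, 110, 108, 111, 110, 110, 111, 110, 111, 112, 110, 108, 111, 109, 112, 109, 112, 110, 109, 113, 112, 111, 110, 112, 109, 111, 110, 109, 111, 110, 111, 119, 137, 150, 145, 148, 149, 148, 150, 148, 120, 90, 87, 82, 111, 142, 156, 155, 151, 153, 155]
```

```bash
python3 - <<'E'
from h import *
np.save('pose.npy',[.6482,.037,np.radians(-3.2)]); P=np.load('pose.npy')
w=C2W(P,[(.004,.150,.06)])[0]; print(w); go(w,176.8)
E
```

```text
[0.66056699 0.18654283 0.06      ]
t 8.4 tcp [0.5974 0.2057 0.1377] phi 179.2 F [ 0.1 -0.2 -1.4] open 0.288 q7 71.6
now-axes shift [-1.63 -0.51  1.89] after-turn shift [-1.6  -0.39  1.94] turn 0.48
```

Request:
{"api": "drive_tool", "payload": {
  "series": [
    [[0, 0, 0], 0.48, -1],
    [[-0.6, -0.1, 0], 0, -1],
    [[-0.6, -0.2, 0], 0, -1],
    [[-0.4, -0.1, 0.4], 0, -1],
    [[0, 0, 0.6], 0, -1],
    [[0, 0, 0.6], 0, -1],
    [[0, 0, 0.3], 0, -1],
    [[0, 0, 0], 0, -1],
    [[0, 0, 0], 0, -1]
  ]
}}

```text
clock: 9.15
tcp_pos: [0.6619, 0.1879, 0.0581]
eef_rot: [[-0.999, 0.05, -0.022], [0.049, 0.998, 0.031], [0.023, 0.03, -0.999]]
ft_force: [-0.2, 0.5, -1.3]
opening: 0.287
```

```bash
python3 - <<'E'
from h import *
P=np.load('pose.npy')
w=C2W(P,[(.004,.150,.0225)])[0]; go(w,176.8)
E
```

```text
t 9.15 tcp [0.6619 0.1879 0.0581] phi 177.18 F [-0.2  0.5 -1.3] open 0.287 q7 73.8
now-axes shift [ 0.01 -0.06  0.89] after-turn shift [ 0.03 -0.04  0.89] turn 0.08
```

Request:
{"api": "drive_tool", "payload": {
  "series": [
    [[0, -0.05, 0.4], 0, -1],
    [[0, 0, 0.3], 0, -1],
    [[0, 0, 0.18], 0, -1],
    [[0, 0, 0], 0, -1],
    [[0, 0, 0], 0, -0.15],
    [[0, 0, 0], 0, -0.15],
    [[0, 0, 0], 0, -0.15],
    [[0, 0, 0], 0, -0.15]
  ]
}}

```text
clock: 9.82
tcp_pos: [0.6653, 0.1899, 0.0294]
eef_rot: [[-0.999, 0.047, -0.012], [0.047, 0.998, 0.035], [0.014, 0.035, -0.999]]
ft_force: [-0.2, 0.6, 0.4]
opening: 0.423
```

```bash
python3 - <<'E'
from h import *
P=np.load('pose.npy')
p,R=st(); print(W2C(P,[p]).round(4))
E
```

```text
t 9.82 tcp [0.6653 0.1899 0.0294] phi 177.32 F [-0.2  0.6  0.4] open 0.423 q7 74.1
[[0.0085 0.1537 0.0294]]
```

Request:
{"api": "drive_tool", "payload": {
  "series": [
    [[0, 0, -0.6], 0, -0.15],
    [[0, 0, -0.6], 0, -0.15],
    [[0, -0.6, 0], 0, -1],
    [[0, -0.5, 0], 0, -1],
    [[0.1, 0, 0], 0, -1],
    [[0, 0, 0], 0, -1],
    [[0, 0, 0], 0, -1]
  ]
}}

```text
clock: 10.4
tcp_pos: [0.6619, 0.1461, 0.0823]
eef_rot: [[-0.999, 0.045, -0.006], [0.045, 0.998, 0.038], [0.008, 0.038, -0.999]]
ft_force: [-0.8, -0.0, 0.8]
opening: 0.0
```

```bash
python3 - <<'E'
from h import *
P=np.load('pose.npy')
p,R=st(); print(W2C(P,[p]).round(4)); go(C2W(P,[(.002,.112,.024)])[0],176.8)
E
```

```text
t 10.4 tcp [0.6619 0.1461 0.0823] phi 177.45 F [-0.8 -0.   0.8] open 0.0 q7 77.4
[[0.0076 0.1097 0.0823]]
t 10.4 tcp [0.6619 0.1461 0.0823] phi 177.45 F [-0.8 -0.   0.8] open 0.0 q7 77.4
now-axes shift [0.13 0.   1.46] after-turn shift [0.14 0.06 1.46] turn 0.13
```

Request:
{"api": "drive_tool", "payload": {
  "series": [
    [[0.1, 0, 0.5], 0.1, -1],
    [[0, -0.05, 0.5], 0, -1],
    [[0, -0.05, 0.4], 0, -1],
    [[0, 0, 0.1], 0, -1],
    [[0, 0, 0], 0, -1],
    [[0, 0.15, 0], 0, -1],
    [[0, 0.2, 0], 0, -1],
    [[0, 0.2, 0], 0, -1],
    [[0, 0.2, 0], 0, -1],
    [[0, 0.1, 0], 0, -1],
    [[0, 0, 0], 0, -1]
  ]
}}

```text
clock: 11.32
tcp_pos: [0.6633, 0.1911, 0.0302]
eef_rot: [[-0.999, 0.047, 0.002], [0.047, 0.998, 0.043], [-0.0, 0.043, -0.999]]
ft_force: [-0.3, 0.6, -0.1]
opening: -0.003
```

```bash
python3 - <<'E'
from h import *
P=np.load('pose.npy')
p,R=st(); print(W2C(P,[p]).round(4)); cam('wrist','w3')
E
```

```text
t 11.32 tcp [0.6633 0.1911 0.0302] phi 177.32 F [-0.3  0.6 -0.1] open -0.003 q7 74.4
[[0.0064 0.1547 0.0302]]
```

View pics/w3.png

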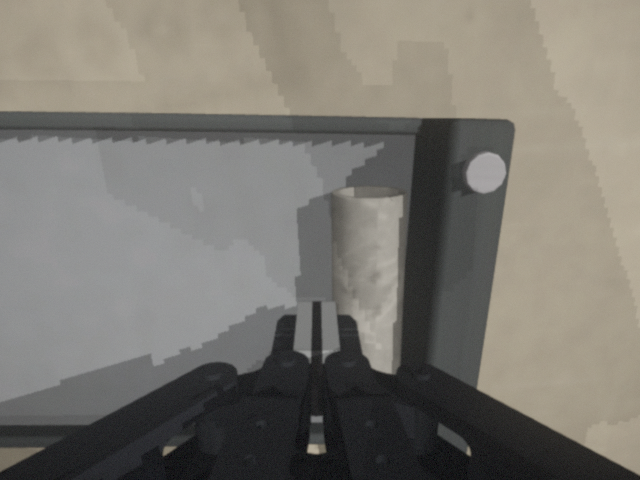

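The pipe lies parallel to the stop, with its right edge at x≈404 against the stop's foot at x≈413, so a few mm short. I'll push a bit further.

Request:
{"api": "drive_tool", "payload": {
  "series": [
    [[0, 0.1, 0.1], 0, -1],
    [[0, 0.1, 0], 0, -1],
    [[0, 0.08, 0], 0, -1],
    [[0, 0, 0], 0, -1]
  ]
}}

```text
clock: 11.7
tcp_pos: [0.6644, 0.1942, 0.0291]
eef_rot: [[-0.999, 0.051, 0.001], [0.051, 0.998, 0.031], [0.001, 0.031, -1.0]]
ft_force: [-0.2, -0.3, 0.5]
opening: 0.0
```

```bash
python3 - <<'E'
from h import *
P=np.load('pose.npy')
p,R=st(); print(W2C(P,[p]).round(4)); c=cam('wrist','w4')
print(W2C(P,unproj(c,[(486,172)],.051)).round(4))
print(rects(c,'wrist','pipe_1',.0255))
E
```

```text
t 11.7 tcp [0.6644 0.1942 0.0291] phi 177.1 F [-0.2 -0.3  0.5] open 0.0 q7 73.4
[[0.0074 0.1579 0.0291]]
[[-0.0506  0.2058  0.051 ]]
pipe_1 0.87 [372.0, 279.0, 78.0, 191.0] ctr [0.6531 0.2147] size [np.float64(28.0), np.float64(76.9)] axis 176.8
[(array([0.65310097, 0.21469077]), np.float32(176.76483))]
```

Request:
{"api": "drive_tool", "payload": {
  "series": [
    [[0, 0.2, 0], 0, -1],
    [[0, 0.2, 0], 0, -1],
    [[0, 0.15, 0], 0, -1]
  ]
}}

```text
clock: 12.05
tcp_pos: [0.6645, 0.195, 0.0291]
eef_rot: [[-0.998, 0.06, -0.007], [0.06, 0.998, 0.005], [0.008, 0.005, -1.0]]
ft_force: [-4.6, -10.4, 9.8]
opening: -0.002
```

```bash
python3 - <<'E'
from h import *
P=np.load('pose.npy')
p,R=st(); print(W2C(P,[p]).round(4)); c=cam('wrist','w4')
r=rects(c,'wrist','pipe_1',.0255)[0]; print(W2C(P,[(*r[0],0)]))
E
```

```text
t 12.05 tcp [0.6645 0.195  0.0291] phi 176.55 F [ -4.6 -10.4   9.8] open -0.002 q7 71.6
[[0.0075 0.1587 0.0291]]
pipe_1 0.82 [369.0, 280.0, 78.0, 187.0] ctr [0.6532 0.2148] size [np.float64(27.5), np.float64(76.0)] axis 176.5
[[-0.00493795  0.1777695   0.        ]]
```

Request:
{"api": "drive_tool", "payload": {
  "series": [
    [[0, -0.2, 0], 0, -1],
    [[0, 0, -0.8], 0, -1],
    [[0, 0, -0.9], 0, 0],
    [[0, 0, -0.9], 0, 1],
    [[0.9, -0.3, -0.2], 0, 1],
    [[0.9, -0.3, 0], 0, 1],
    [[0.9, -0.3, 0], 0, 1],
    [[0.9, -0.3, 0], 0, 1],
    [[0.9, -0.3, 0], 0, 1],
    [[0.9, -0.3, 0], 0, 1],
    [[0.6, -0.2, 0], 0, 1],
    [[0, 0, 0], 0, 1],
    [[0, 0, 0], 0, 1]
  ]
}}

```text
clock: 13.23
tcp_pos: [0.412, 0.1284, 0.1444]
eef_rot: [[-0.999, 0.051, 0.002], [0.051, 0.999, 0.019], [-0.001, 0.019, -1.0]]
ft_force: [0.7, -0.2, -0.2]
opening: 0.999
```

Request:
{"api": "drive_tool", "payload": {
  "series": [
    [[0, 0, 0], -0.7, 1],
    [[0, 0, 0], -0.7, 1],
    [[0, 0, 0], -0.7, 1],
    [[0, 0, 0], -0.7, 1],
    [[0, 0, 0], -0.7, 1],
    [[0, 0, 0], -0.7, 1],
    [[0, 0, 0], -0.7, 1],
    [[0, 0, 0], -0.7, 1],
    [[0, 0, 0], -0.7, 1],
    [[0, 0, 0], -0.7, 1],
    [[0, 0, 0], -0.7, 1],
    [[0, 0, 0], -0.7, 1],
    [[0, 0, 0], -0.7, 1],
    [[0, 0, 0], -0.7, 1],
    [[0, 0, 0], -0.7, 1],
    [[0, 0, 0], -0.7, 1],
    [[0, 0, 0], -0.7, 1],
    [[0, 0, 0], -0.7, 1],
    [[0, 0, 0], 0, 1],
    [[0, 0, 0], 0, 1]
  ]
}}

```text
clock: 14.9
tcp_pos: [0.4429, 0.1522, 0.1481]
eef_rot: [[-0.444, -0.895, 0.032], [-0.894, 0.445, 0.045], [-0.054, -0.008, -0.998]]
ft_force: [0.0, -0.4, 0.2]
opening: 1.002
```

```bash
python3 - <<'E'
from h import *
st(); c=cam('wrist','w5'); r=rects(c,'wrist','pipe_1',.0135,.3)
go((.4135,.130,.06),244.3)
E
```

```text
t 14.9 tcp [0.4429 0.1522 0.1481] phi -116.4 F [ 0.  -0.4  0.2] open 1.002 q7 127.6
pipe_1 0.97 [347.0, 172.0, 44.0, 149.0] ctr [0.4151 0.1338] size [np.float64(27.0), np.float64(95.2)] axis 64.5
pipe_1 0.59 [59.0, 400.0, 36.0, 13.0] ctr [0.6983 0.1959] size [np.float64(7.4), np.float64(36.6)] axis 176.7
t 15.0 tcp [0.4425 0.152  0.148 ] phi -116.4 F [ 0.1 -0.1  0. ] open 1.002 q7 127.6
now-axes shift [0.93 0.42 2.15] after-turn shift [0.81 0.42 2.2 ] turn -0.14
```

Request:
{"api": "drive_tool", "payload": {
  "series": [
    [[0.45, 0.2, 0.5], -0.1, 1],
    [[0.45, 0.2, 0.6], 0, 1],
    [[0, 0, 0.7], 0, 1],
    [[0, 0, 0.5], 0, 1],
    [[0, 0, 0], 0, 1],
    [[0, 0, 0], 0, 1]
  ]
}}

```text
clock: 15.5
tcp_pos: [0.4188, 0.1324, 0.053]
eef_rot: [[-0.442, -0.896, 0.039], [-0.895, 0.444, 0.048], [-0.06, -0.014, -0.998]]
ft_force: [0.2, -0.5, 0.1]
opening: 1.0
```

```bash
python3 - <<'E'
from h import *
go((.415,.133,.005),244.4)
E
```

```text
t 15.5 tcp [0.4188 0.1324 0.053 ] phi -116.3 F [ 0.2 -0.5  0.1] open 1.0 q7 126.9
now-axes shift [0.1  0.11 1.19] after-turn shift [0.03 0.09 1.2 ] turn -0.14
```

Request:
{"api": "drive_tool", "payload": {
  "series": [
    [[0.1, 0.1, 0.4], -0.1, 1],
    [[0, 0, 0.4], 0, 1],
    [[0, 0, 0.35], 0, 1],
    [[0, 0, 0.05], 0, 1],
    [[0, 0, 0], 0, -1],
    [[0, 0, 0], 0, -1],
    [[0, 0, 0], 0, -1],
    [[0, 0, 0], 0, -1],
    [[0, 0, 0], 0, -1],
    [[0, 0, 0], 0, -1],
    [[0, 0, -0.5], 0, -1],
    [[0, 0, -0.7], 0, -1],
    [[0, 0, -0.7], 0, -1],
    [[0, 0, -0.7], 0, -1],
    [[0, 0, 0], 0, -1],
    [[0, 0, 0], 0, -1]
  ]
}}

```text
clock: 16.83
tcp_pos: [0.4167, 0.1299, 0.1209]
eef_rot: [[-0.437, -0.898, 0.052], [-0.897, 0.439, 0.052], [-0.069, -0.024, -0.997]]
ft_force: [-0.3, 0.5, -2.2]
opening: 0.285
```

```bash
python3 - <<'E'
from h import *
P=np.load('pose.npy')
w=C2W(P,[(.004,.118,.12)])[0]; print(w); go(w,176.8)
E
```

```text
[0.6587807  0.15459272 0.12      ]
t 16.83 tcp [0.4167 0.1299 0.1209] phi -115.97 F [-0.3  0.5 -2.2] open 0.285 q7 128.7
now-axes shift [-3.2  -5.16  0.37] after-turn shift [-6.01  0.96  0.02] turn 13.45
```

Request:
{"api": "drive_tool", "payload": {
  "series": [
    [[-0.46, -0.74, 0], 0, -1],
    [[-0.46, -0.74, 0], 0, -1],
    [[-0.46, -0.74, 0], 0, -1],
    [[-0.46, -0.74, 0], 0, -1],
    [[-0.46, -0.74, 0], 0, -1],
    [[-0.46, -0.74, 0], 0, -1],
    [[-0.4, -0.6, 0], 0, -1],
    [[0, 0, 0], 0, -1],
    [[0, 0, 0], 0, -1]
  ]
}}

```text
clock: 17.58
tcp_pos: [0.6537, 0.1522, 0.118]
eef_rot: [[-0.436, -0.899, 0.033], [-0.898, 0.438, 0.043], [-0.053, -0.011, -0.999]]
ft_force: [-1.6, -0.5, -1.9]
opening: 0.288
```

Request:
{"api": "drive_tool", "payload": {
  "series": [
    [[0, 0, 0], 0.7, -1],
    [[0, 0, 0], 0.7, -1],
    [[0, 0, 0], 0.7, -1],
    [[0, 0, 0], 0.7, -1],
    [[0, 0, 0], 0.7, -1],
    [[0, 0, 0], 0.7, -1],
    [[0, 0, 0], 0.7, -1],
    [[0, 0, 0], 0.7, -1],
    [[0, 0, 0], 0.7, -1],
    [[0, 0, 0], 0.7, -1],
    [[0, 0, 0], 0.7, -1],
    [[0, 0, 0], 0.7, -1],
    [[0, 0, 0], 0.7, -1],
    [[0, 0, 0], 0.7, -1],
    [[0, 0, 0], 0.7, -1],
    [[0, 0, 0], 0.7, -1],
    [[0, 0, 0], 0.7, -1],
    [[0, 0, 0], 0.7, -1],
    [[0, 0, 0], 0, -1],
    [[0, 0, 0], 0, -1]
  ]
}}

```text
clock: 19.25
tcp_pos: [0.6168, 0.147, 0.0892]
eef_rot: [[-0.999, 0.033, -0.02], [0.033, 0.999, 0.027], [0.021, 0.026, -0.999]]
ft_force: [-0.2, 1.0, -1.3]
opening: 0.283
```

```bash
python3 - <<'E'
from h import *
P=np.load('pose.npy'); p,R=st(); print(R.round(3).tolist())
c=cam('wrist','w6'); r=rects(c,'wrist','pipe_1',.0255,.3); print([W2C(P,[(*a[0],0)]).round(4) for a in r])
r=rects(c,'wrist','pipe_1',p[2]+.003,.3)
w=C2W(P,[(.004,.118,.12)])[0]; go(w,176.8)
E
```

```text
t 19.25 tcp [0.6168 0.147  0.0892] phi 178.13 F [-0.2  1.  -1.3] open 0.283 q7 79.9
[[-0.999, 0.033, -0.02], [0.033, 0.999, 0.027], [0.021, 0.026, -0.999]]
pipe_1 0.94 [424.0, 314.0, 54.0, 118.0] ctr [0.648  0.2044] size [np.float64(28.4), np.float64(71.8)] axis 177.0
pipe_1 0.76 [323.0, 299.0, 87.0, 252.0] ctr [0.6422 0.1481] size [np.float64(40.7), np.float64(145.8)] axis 176.3
[array([[-0.0096,  0.1672,  0.    ]]), array([[-0.0122,  0.1106,  0.    ]])]
pipe_1 0.94 [424.0, 314.0, 54.0, 118.0] ctr [0.6156 0.1854] size [np.float64(19.3), np.float64(48.8)] axis 177.0
pipe_1 0.76 [323.0, 299.0, 87.0, 252.0] ctr [0.6117 0.1471] size [np.float64(27.7), np.float64(99.2)] axis 176.3
t 19.4 tcp [0.6176 0.1471 0.0897] phi 178.11 F [ 0.3  0.2 -1.1] open 0.284 q7 79.9
now-axes shift [-1.01  0.24 -0.77] after-turn shift [-1.02  0.24 -0.76] turn 0.26
```

View pics/w6.png

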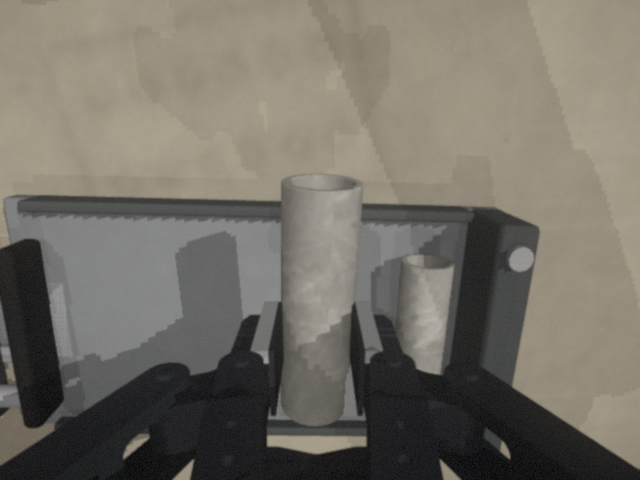

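Pipe B is held at (322,300). Pipe A at (425,310) has crept back a few mm from the stop's foot at x≈464. I'll set B behind A and push both up together.

Request:
{"api": "drive_tool", "payload": {
  "series": [
    [[-0.5, 0.12, 0], 0.26, -1],
    [[-0.5, 0.12, 0], 0, -1],
    [[-0.05, 0, 0.4], 0, -1],
    [[0, 0, 0.5], 0, -1],
    [[0, 0, 0.4], 0, -1],
    [[0, 0, 0], 0, -1],
    [[0, 0, 0], 0, -1]
  ]
}}

```text
clock: 19.98
tcp_pos: [0.6594, 0.1558, 0.0338]
eef_rot: [[-0.998, 0.052, -0.019], [0.051, 0.998, 0.028], [0.021, 0.027, -0.999]]
ft_force: [0.7, 0.8, -0.1]
opening: 0.285
```

```bash
python3 - <<'E'
from h import *
P=np.load('pose.npy'); 
w=C2W(P,[(.005,.118,.0215)])[0]; go(w,176.8)
E
```

```text
t 19.98 tcp [0.6594 0.1558 0.0338] phi 177.06 F [ 0.7  0.8 -0.1] open 0.285 q7 79.7
now-axes shift [-0.02 -0.04  0.31] after-turn shift [-0.01 -0.03  0.31] turn 0.05
```

Request:
{"api": "drive_tool", "payload": {
  "series": [
    [[0, 0, 0.2], 0, -1],
    [[0, 0, 0.13], 0, -1],
    [[0, 0, 0.05], 0, -1],
    [[0, 0, 0], 0, -0.15],
    [[0, 0, 0], 0, -0.15],
    [[0, 0, 0], 0, -0.15],
    [[0, 0, -0.5], 0, -0.15],
    [[0, 0, -0.6], 0, -0.15],
    [[0, 0, -0.2], 0, -0.15],
    [[0, -0.6, 0], 0, -1],
    [[0, -0.5, 0], 0, -1],
    [[0, 0, 0], 0, -1],
    [[0, 0, 0], 0, -1]
  ]
}}

```text
clock: 21.07
tcp_pos: [0.6598, 0.1117, 0.0787]
eef_rot: [[-0.999, 0.048, -0.013], [0.048, 0.998, 0.033], [0.015, 0.032, -0.999]]
ft_force: [0.3, 1.0, -0.0]
opening: -0.0
```

```bash
python3 - <<'E'
from h import *
P=np.load('pose.npy'); p,R=st();c=cam('wrist','w7'); r=rects(c,'wrist','pipe_1',.0255,.3); print([W2C(P,[(*a[0],0)]).round(4) for a in r]);print(W2C(P,[p]).round(4))
w=C2W(P,[(-.002,.082,.023)])[0]; go(w,176.8)
E
```

```text
t 21.07 tcp [0.6598 0.1117 0.0787] phi 177.26 F [ 0.3  1.  -0. ] open -0.0 q7 83.1
pipe_1 0.89 [405.0, 249.0, 68.0, 191.0] ctr [0.6549 0.1559] size [np.float64(28.2), np.float64(98.1)] axis 176.4
pipe_1 0.62 [499.0, 265.0, 82.0, 184.0] ctr [0.6643 0.2038] size [np.float64(30.7), np.float64(99.3)] axis 176.2
[array([[1.000e-04, 1.191e-01, 0.000e+00]]), array([[0.0068, 0.1674, 0.    ]])]
[[0.0074 0.0752 0.0787]]
t 21.17 tcp [0.6597 0.112  0.0785] phi 177.3 F [-0.6  0.7 -1.1] open -0.003 q7 83.1
now-axes shift [0.21 0.12 1.4 ] after-turn shift [0.23 0.16 1.39] turn 0.1
```

Request:
{"api": "drive_tool", "payload": {
  "series": [
    [[0.1, 0, 0.5], 0.1, -1],
    [[0, 0, 0.5], 0, -1],
    [[0, 0, 0.4], 0, -1],
    [[0, 0, 0.1], 0, -1],
    [[0, 0.2, 0], 0, -1],
    [[0, 0.25, 0], 0, -1],
    [[0, 0.2, 0], 0, -1],
    [[0, 0.2, 0], 0, -1],
    [[0, 0.2, 0], 0, -1],
    [[0, 0.15, 0], 0, -1]
  ]
}}

```text
clock: 22.0
tcp_pos: [0.6585, 0.1635, 0.0202]
eef_rot: [[-0.999, 0.053, -0.013], [0.052, 0.998, 0.022], [0.015, 0.021, -1.0]]
ft_force: [-2.6, -19.6, 2.2]
opening: -0.0
```

```bash
python3 - <<'E'
from h import *
P=np.load('pose.npy'); p,R=st();c=cam('wrist','w8'); r=rects(c,'wrist','pipe_1',.0255,.3); print([W2C(P,[(*a[0],0)]).round(4) for a in r]);print(W2C(P,[p]).round(4))
E
```

```text
t 22.0 tcp [0.6585 0.1635 0.0202] phi 177.0 F [ -2.6 -19.6   2.2] open -0.0 q7 78.9
pipe_1 0.83 [465.0, 326.0, 91.0, 257.0] ctr [0.6525 0.2162] size [np.float64(27.7), np.float64(76.3)] axis 176.7
pipe_1 0.78 [390.0, 276.0, 84.0, 197.0] ctr [0.6433 0.1889] size [np.float64(27.8), np.float64(72.9)] axis 176.7
[array([[-0.0057,  0.1792,  0.    ]]), array([[-0.0134,  0.1514,  0.    ]])]
[[0.0032 0.1269 0.0202]]
```

Both pipes are now hard against the stop: the push read 20 N and the axes are parallel within 0.1°. Next is the block at (373,295) in the top view.

Request:
{"api": "drive_tool", "payload": {
  "series": [
    [[0, -0.1, 0], 0, -1],
    [[0, -0.15, 0], 0, -1],
    [[0, -0.1, -0.5], 0, -1],
    [[0, 0, -0.9], 0, -1],
    [[0, 0, -0.9], 0, 0],
    [[0.7, 0, -0.9], 0, 1],
    [[0.9, -0.2, 0], 0, 1],
    [[0.9, -0.4, 0], 0, 1],
    [[0.9, -0.9, 0], 0, 1],
    [[0.9, -0.9, 0], 0, 1],
    [[0.9, -0.9, 0], 0, 1],
    [[0, -0.9, 0], 0, 1],
    [[0, -0.9, 0], 0, 1],
    [[0, -0.9, 0], 0, 1],
    [[0, -0.9, 0], 0, 1],
    [[0, 0, 0], 0, 1],
    [[0, 0, 0], 0, 1]
  ]
}}

```text
clock: 23.52
tcp_pos: [0.4582, -0.0969, 0.1517]
eef_rot: [[-0.999, 0.032, 0.015], [0.033, 0.999, 0.041], [-0.013, 0.042, -0.999]]
ft_force: [-0.3, 0.8, -0.1]
opening: 1.001
```

Request:
{"api": "drive_tool", "payload": {
  "series": [
    [[0, 0, 0], 0.8, 1],
    [[0, 0, 0], 0.8, 1],
    [[0, 0, 0], 0.8, 1],
    [[0, 0, 0], 0.8, 1],
    [[0, 0, 0], 0.8, 1],
    [[0, 0, 0], 0.8, 1],
    [[0, 0, 0], 0.8, 1],
    [[0, 0, 0], 0.8, 1],
    [[0, 0, 0], 0.8, 1],
    [[0, 0, 0], 0.8, 1],
    [[0, 0, 0], 0.8, 1],
    [[0, 0, 0], 0.8, 1],
    [[0, 0, 0], 0.8, 1],
    [[0, 0, 0], 0.8, 1],
    [[0, 0, 0], 0.8, 1],
    [[0, 0, 0], 0.8, 1],
    [[0, 0, 0], 0.8, 1],
    [[0, 0, 0], 0.8, 1],
    [[0, 0, 0], 0, 1],
    [[0, 0, 0], 0, 1]
  ]
}}

```text
clock: 25.18
tcp_pos: [0.4736, -0.061, 0.16]
eef_rot: [[-0.264, 0.964, 0.038], [0.963, 0.262, 0.06], [0.048, 0.052, -0.997]]
ft_force: [-0.5, -1.2, -0.3]
opening: 0.999
```

```bash
python3 - <<'E'
from h import *
P=np.load('pose.npy'); p,R=st(); print(R.round(3).tolist())
c=cam('wrist','w9'); r=rects(c,'wrist','block',.03,.3)
t=cam('top','t2'); rects(t,'top','block',.03,.3); rects(t,'top','pipe_1',.0255,.3)
E
```

```text
t 25.18 tcp [ 0.4736 -0.061   0.16  ] phi 105.34 F [-0.5 -1.2 -0.3] open 0.999 q7 39.1
[[-0.264, 0.964, 0.038], [0.963, 0.262, 0.06], [0.048, 0.052, -0.997]]
block 0.73 [275.0, 443.0, 34.0, 11.0] ctr [ 0.4935 -0.2189] size [np.float64(11.6), np.float64(24.1)] axis 6.9
block 0.84 [388.0, 297.0, 18.0, 24.0] ctr [ 0.4006 -0.1743] size [np.float64(37.3), np.float64(43.4)] axis 166.7
block 0.82 [435.0, 303.0, 33.0, 12.0] ctr [ 0.3966 -0.2909] size [np.float64(28.3), np.float64(81.4)] axis 96.0
block 0.74 [151.0, 250.0, 25.0, 36.0] ctr [0.5215 0.4222] size [np.float64(54.0), np.float64(92.7)] axis 154.1
block 0.62 [424.0, 256.0, 31.0, 25.0] ctr [ 0.5087 -0.267 ] size [np.float64(29.6), np.float64(78.8)] axis 124.1
pipe_1 0.67 [237.0, 194.0, 9.0, 35.0] ctr [0.6615 0.2129] size [np.float64(23.9), np.float64(91.4)] axis 176.6
pipe_1 0.59 [246.0, 199.0, 7.0, 37.0] ctr [0.6536 0.1874] size [np.float64(27.5), np.float64(96.6)] axis 177.4
```

View pics/w9.png

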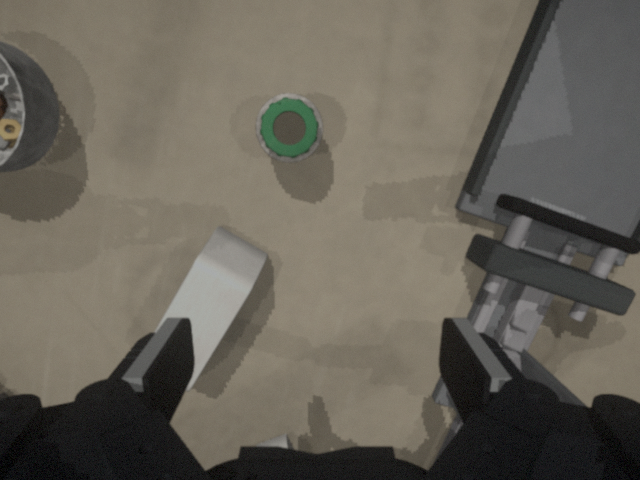

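The block meant is at (210,305) here. It is the white one, and at about 42 x 124 mm the only large one; the look-alikes are the two 80 mm blocks. I'm turning further and moving over it.

Request:
{"api": "drive_tool", "payload": {
  "series": [
    [[0, 0, 0], 0.7, 1],
    [[0, 0, 0], 0.7, 1],
    [[0, 0, 0], 0.7, 1],
    [[0, 0, 0], 0.7, 1],
    [[0, 0, 0], 0.7, 1],
    [[0, 0, 0], 0.7, 1],
    [[0, 0, 0], 0.7, 1],
    [[0, 0, 0], 0.7, 1],
    [[0, 0, 0], 0.7, 1],
    [[0, 0, 0], 0.4, 1],
    [[-0.7, -0.2, 0], 0, 1],
    [[-0.7, -0.3, 0], 0, 1],
    [[-0.7, -0.3, 0], 0, 1],
    [[-0.2, -0.1, 0], 0, 1],
    [[0, 0, 0], 0, 1],
    [[0, 0, 0], 0, 1]
  ]
}}

```text
clock: 26.77
tcp_pos: [0.4071, -0.1404, 0.1529]
eef_rot: [[0.335, 0.941, 0.04], [0.939, -0.337, 0.06], [0.07, 0.018, -0.997]]
ft_force: [-0.3, -0.8, 0.5]
opening: 1.003
```

```bash
python3 - <<'E'
from h import *
p,R=st(); print(R.round(3).tolist())
c=cam('wrist','w10'); r=rects(c,'wrist','block',.03,.3)
go((.411,-.135,.06),70)
E
```

```text
t 26.77 tcp [ 0.4071 -0.1404  0.1529] phi 70.35 F [-0.3 -0.8  0.5] open 1.003 q7 21.0
[[0.335, 0.941, 0.04], [0.939, -0.337, 0.06], [0.07, 0.018, -0.997]]
block 0.88 [320.0, 231.0, 70.0, 175.0] ctr [ 0.4156 -0.1336] size [np.float64(43.8), np.float64(115.9)] axis 73.0
block 0.86 [512.0, 346.0, 93.0, 71.0] ctr [ 0.513  -0.2574] size [np.float64(21.1), np.float64(84.0)] axis 126.1
block 0.68 [371.0, 415.0, 70.0, 86.0] ctr [ 0.4004 -0.2792] size [np.float64(31.3), np.float64(80.5)] axis 94.9
t 26.87 tcp [ 0.4078 -0.1397  0.153 ] phi 70.46 F [ 0.2  0.5 -0.1] open 0.999 q7 21.0
now-axes shift [-0.03 -0.01  2.33] after-turn shift [0.14 0.03 2.32] turn 0.09
```

View pics/w10.png

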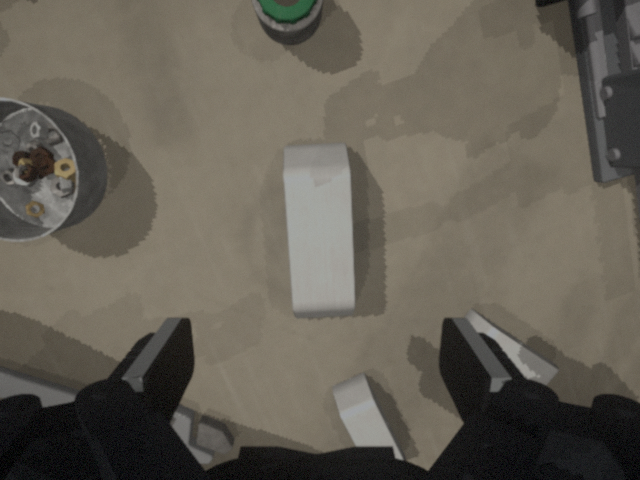

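```bash
python3 - <<'E'
from h import *
c=cam('wrist')
a=unproj(c,[(316,145)],0)[0]; b=unproj(c,[(318,167),(325,312)],.038); l=unproj(c,[(286,168),(294,304)],.038); r=unproj(c,[(350,168),(354,304)],.038)
ang=lambda d:np.degrees(np.arctan2(d[1],d[0]))%180
ctr=b.mean(0); print(a,b,'ctr',ctr,'toplen',np.linalg.norm(b[0]-b[1]),'half bottom',np.linalg.norm((a-ctr)[:2]),'w',np.linalg.norm(l-r,axis=1),ang(l[1]-l[0]),ang(r[1]-r[0]),'mid',(l+r).mean(0)/2)
go((ctr[0],ctr[1],.018),73)
E
```

```text
[ 0.43358198 -0.07863434  0.        ] [[ 0.42957449 -0.09156669  0.038     ]
 [ 0.40222777 -0.18250597  0.038     ]] ctr [ 0.41590113 -0.13703633  0.038     ] toplen 0.09496207860740784 half bottom 0.06101971235609328 w [0.03936606 0.03971409] 72.9124218594328 73.12908306750934 mid [ 0.41644781 -0.1345584   0.038     ]
t 26.92 tcp [ 0.4081 -0.1395  0.1529] phi 70.5 F [-0.2 -0.1  0.4] open 0.997 q7 21.0
now-axes shift [-0.11  0.1   3.38] after-turn shift [0.12 0.17 3.37] turn -0.5
```

Request:
{"api": "drive_tool", "payload": {
  "series": [
    [[0, 0.1, 0.3], -0.5, 1],
    [[-0.1, 0, 0.7], 0, 1],
    [[0, 0, 0.8], 0, 1],
    [[0, 0, 0.5], 0, 1],
    [[0, 0, 0], 0, 1],
    [[0, 0, 0], 0, 1]
  ]
}}

```text
clock: 27.42
tcp_pos: [0.423, -0.134, 0.0586]
eef_rot: [[0.277, 0.96, 0.047], [0.958, -0.279, 0.061], [0.072, 0.028, -0.997]]
ft_force: [-1.0, -0.9, 0.0]
opening: 1.002
```

```bash
python3 - <<'E'
from h import *
p,R=st(); print(R.round(3).tolist()); go((.4158,-.137,.014),73)
E
```

```text
t 27.42 tcp [ 0.423  -0.134   0.0586] phi 73.88 F [-1.  -0.9  0. ] open 1.002 q7 35.3
[[0.277, 0.96, 0.047], [0.958, -0.279, 0.061], [0.072, 0.028, -0.997]]
t 27.42 tcp [ 0.423  -0.134   0.0586] phi 73.88 F [-1.  -0.9  0. ] open 1.002 q7 35.3
now-axes shift [-0.2  -0.18  1.1 ] after-turn shift [-0.12 -0.15  1.11] turn 0.18
```

Request:
{"api": "drive_tool", "payload": {
  "series": [
    [[-0.2, -0.2, 0.1], 0.18, 1],
    [[0, 0, 0.4], 0, 1],
    [[0, 0, 0.4], 0, 1],
    [[0, 0, 0.2], 0, 1],
    [[0, 0, 0], 0, 1],
    [[0, 0, 0], 0, -1],
    [[0, 0, 0], 0, -1],
    [[0, 0, 0], 0, -1],
    [[0, 0, 0], 0, -1],
    [[0, 0, 0], 0, -1]
  ],
  "squeeze": 60
}}

```text
clock: 28.25
tcp_pos: [0.4179, -0.1389, 0.0202]
eef_rot: [[0.292, 0.955, 0.058], [0.953, -0.296, 0.059], [0.073, 0.038, -0.997]]
ft_force: [0.2, 0.0, -4.0]
opening: 0.472
```

```bash
python3 - <<'E'
from h import *
p,R=st(); print(R.round(3).tolist())
d=np.array([.4158,-.137,0])-p; print('block ctr in tool',(R.T@d).round(4))
E
```

```text
t 28.25 tcp [ 0.4179 -0.1389  0.0202] phi 72.95 F [ 0.2  0.  -4. ] open 0.472 q7 41.0
[[0.292, 0.955, 0.058], [0.953, -0.296, 0.059], [0.073, 0.038, -0.997]]
block ctr in tool [-0.0002 -0.0033  0.0201]
```

Request:
{"api": "drive_tool", "payload": {
  "series": [
    [[0, 0, -0.4], 0, -1],
    [[0, 0, -0.8], 0, -1],
    [[0, 0, -0.9], 0, -1],
    [[0, 0, -0.9], 0, -1],
    [[0, 0, -0.4], 0, -1],
    [[0.86, -0.27, 0], 0, -1],
    [[0.86, -0.27, 0], 0, -1],
    [[0.86, -0.27, 0], 0, -1],
    [[0.86, -0.27, 0], 0, -1],
    [[0.86, -0.27, 0], 0, -1],
    [[0.5, 0.7, 0], 0, -1],
    [[0.5, 0.7, 0], 0, -1],
    [[0.5, 0.7, 0], 0, -1],
    [[0.5, 0.7, 0], 0, -1],
    [[0.5, 0.7, 0], 0, -1],
    [[0.5, 0.7, 0], 0, -1],
    [[0.4, 0.5, 0], 0, -1],
    [[0, 0, 0], 0, -1],
    [[0, 0, 0], 0, -1]
  ]
}}

```text
clock: 29.83
tcp_pos: [0.6267, 0.1237, 0.1865]
eef_rot: [[0.288, 0.957, 0.046], [0.955, -0.29, 0.065], [0.075, 0.025, -0.997]]
ft_force: [-0.9, -0.8, -4.0]
opening: 0.475
```

Request:
{"api": "drive_tool", "payload": {
  "series": [
    [[0, 0, 0], 0.75, -1],
    [[0, 0, 0], 0.75, -1],
    [[0, 0, 0], 0.75, -1],
    [[0, 0, 0], 0.75, -1],
    [[0, 0, 0], 0.75, -1],
    [[0, 0, 0], 0.75, -1],
    [[0, 0, 0], 0.75, -1],
    [[0, 0, 0], 0.75, -1],
    [[0, 0, 0], 0.75, -1],
    [[0, 0, 0], 0.75, -1],
    [[0, 0, 0], 0.75, -1],
    [[0, 0, 0], 0.75, -1],
    [[0, 0, 0], 0.75, -1],
    [[0, 0, 0], 0.75, -1],
    [[0, 0, 0], 0.75, -1],
    [[0, 0, 0], 0.75, -1],
    [[0, 0, 0], 0.75, -1],
    [[0, 0, 0], 0.75, -1],
    [[0, 0, 0], 0.75, -1],
    [[0, 0, 0], 0, -1]
  ]
}}

```text
clock: 31.5
tcp_pos: [0.5965, 0.1162, 0.1803]
eef_rot: [[0.999, -0.042, 0.014], [-0.043, -0.997, 0.067], [0.011, -0.068, -0.998]]
ft_force: [0.6, 0.8, -3.7]
opening: 0.474
```

```bash
python3 - <<'E'
from h import *
P=np.load('pose.npy'); p,R=st(); print(R.round(3).tolist())
go(C2W(P,[(0,.09,.11)])[0],-3.2); cam('wrist','w11')
E
```

```text
t 31.5 tcp [0.5965 0.1162 0.1803] phi -2.47 F [ 0.6  0.8 -3.7] open 0.474 q7 -72.1
[[0.999, -0.042, 0.014], [-0.043, -0.997, 0.067], [0.011, -0.068, -0.998]]
t 31.5 tcp [0.5965 0.1162 0.1803] phi -2.47 F [ 0.6  0.8 -3.7] open 0.474 q7 -72.1
now-axes shift [ 1.39 -0.21  1.79] after-turn shift [ 1.4  -0.34  1.76] turn 0.15
```

View pics/w11.png

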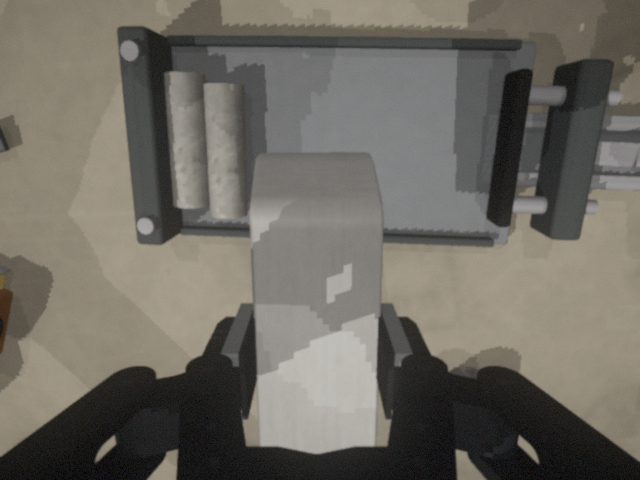

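This view shows the pair of pipes at (186,140) and (225,150) against the stop (145,135), the pad at (510,148), and the block held squarely. I'll refine the clamp pose from the ledge and stop edges.

```bash
python3 - <<'E'
from h import *
P=np.load('pose.npy'); im=cv2.imread('pics/w11.png').mean(2); c=cam('wrist')
for u in (290,330,420,450): print(u,'far',im[34:56,u-4:u+5].mean(1).round().astype(int).tolist())
for u in (400,430,470): print(u,'near',im[224:248,u-4:u+5].mean(1).round().astype(int).tolist())
W=lambda uv,z:W2C(P,unproj(c,uv,z)).round(4)[:,:2].tolist()
print('stop ends',W([(130,28),(150,244)],.05),'bolts',W([(130,51),(145.5,227)],.052))
print('far inner 12/20',W([(290,48),(450,49)],.012),W([(290,48),(450,49)],.02)); print('near inner',W([(400,233),(470,236)],.02))
print('pipes',[W2C(P,[(*a[0],0)]).round(4).tolist() for a in rects(c,'wrist','pipe_1',.0255,.3)])
print('stop face foot (180,235)?',W([(160,40),(180,232)],.05), 'pad top-front',W([(507,75),(488,215)],.042))
E
```

```text
290 far [95, 87, 73, 65, 64, 66, 66, 66, 67, 65, 61, 53, 54, 78, 96, 103, 105, 106, 109, 113, 113, 114]
330 far [95, 92, 79, 66, 64, 66, 66, 66, 67, 67, 64, 58, 53, 65, 92, 104, 105, 105, 106, 107, 106, 107]
420 far [93, 93, 91, 83, 69, 68, 73, 72, 73, 74, 74, 72, 68, 59, 64, 91, 111, 115, 116, 115, 115, 115]
450 far [91, 92, 91, 85, 71, 63, 65, 66, 65, 67, 66, 66, 63, 58, 55, 76, 100, 112, 115, 115, 114, 114]
400 near [132, 132, 131, 129, 119, 106, 91, 86, 81, 71, 57, 53, 62, 71, 78, 79, 81, 82, 89, 107, 126, 133, 134, 133]
430 near [129, 129, 129, 130, 126, 118, 101, 89, 85, 81, 71, 57, 53, 59, 70, 76, 79, 81, 83, 86, 101, 120, 130, 131]
470 near [127, 128, 127, 128, 127, 127, 121, 111, 98, 87, 82, 77, 65, 54, 55, 65, 73, 78, 80, 82, 85, 96, 120, 135]
stop ends [[0.0711, 0.2008], [-0.0665, 0.2009]] bolts [[0.0578, 0.2011], [-0.0538, 0.2019]]
far inner 12/20 [[0.0659, 0.1071], [0.0662, -0.0009]] [[0.0646, 0.1061], [0.0649, 0.0009]]
near inner [[-0.0602, 0.0246], [-0.0607, -0.0263]]
pipe_1 0.94 [227.0, 147.0, 45.0, 135.0] ctr [0.6522 0.188 ] size [np.float64(29.4), np.float64(93.6)] axis 177.2
pipe_1 0.58 [187.0, 141.0, 42.0, 138.0] ctr [0.6604 0.2151] size [np.float64(28.7), np.float64(95.0)] axis 175.7
pipe_1 0.58 [528.0, 149.0, 85.0, 159.0] ctr [ 0.6457 -0.0171] size [np.float64(40.5), np.float64(104.2)] axis 175.7
pipes [[[-0.0044, 0.151, 0.0]], [[0.0023, 0.1786, 0.0]], [[0.0006, -0.0542, 0.0]]]
stop face foot (180,235)? [[0.0643, 0.1824], [-0.057, 0.1786]] pad top-front [[0.0472, -0.0302], [-0.0402, -0.0297]]
```

```bash
python3 - <<'E'
from h import *
np.save('pose.npy',[.6507,.0387,np.radians(-3.2)])
Rg=np.array([[0.292,.955,.058],[.953,-.296,.059],[.073,.038,-.997]]); a=np.radians(73.0)
Rb=np.array([[np.sin(a),np.cos(a),0],[-np.cos(a),np.sin(a),0],[0,0,1.]])  # cols: thickness, length, up
pg=np.array([.4179,-.1389,.0202]); np.savez('grasp.npz',Rtb=Rg.T@Rb,tb=Rg.T@(np.array([.4158,-.137,0])-pg))
open('h.py','a').write('''
def blk(c=None):
    P=np.load('pose.npy'); g=np.load('grasp.npz'); p,R=st(); Rb=R@g['Rtb']; o=p+R@g['tb']
    print('block ctr clamp',W2C(P,[o]).round(4)[0],'yaw-clamp',round(np.degrees(np.arctan2(Rb[1,1],Rb[0,1])-P[2]),2))
    for sx in(-1,1):
        for sl in(-1,1):
            q=o+Rb@np.array([sx*.021,sl*.062,0]); print('corner thick',sx,'len',sl,W2C(P,[q]).round(4)[0], proj(c,q).round(0)[0] if c is not None else '')
''')
import importlib,h; importlib.reload(h)
h.blk(cam('wrist')); P=np.load('pose.npy'); go(C2W(P,[(0,.09,.09)])[0],-3.2)
E
```

```text
t 31.7 tcp [0.5975 0.1163 0.1807] phi -2.22 F [ 0.4  0.2 -3.4] open 0.471 q7 -71.9
block ctr clamp [-0.0576  0.0792  0.1608] yaw-clamp 1.49
corner thick -1 len -1 [-0.1198  0.0985  0.1668] [262. 432.]
corner thick -1 len 1 [0.0039 0.1017 0.1593] [252. 152.]
corner thick 1 len -1 [-0.119   0.0568  0.1623] [354. 429.]
corner thick 1 len 1 [0.0047 0.06   0.1548] [359. 152.]
t 31.7 tcp [0.5975 0.1163 0.1807] phi -2.22 F [ 0.4  0.2 -3.4] open 0.471 q7 -71.9
now-axes shift [ 1.41 -0.21  2.3 ] after-turn shift [ 1.44 -0.39  2.27] turn 0.2
```

Request:
{"api": "drive_tool", "payload": {
  "series": [
    [[0.5, -0.1, 0.3], 0.1, -1],
    [[0.5, -0.1, 0.5], 0.1, -1],
    [[0.4, 0, 0.5], 0, -1],
    [[0, 0, 0.5], 0, -1],
    [[0, 0, 0.4], 0, -1],
    [[0, 0, 0], 0, -1],
    [[0, 0, 0], 0, -1]
  ]
}}

```text
clock: 32.28
tcp_pos: [0.6576, 0.1288, 0.0918]
eef_rot: [[0.999, -0.048, 0.017], [-0.049, -0.996, 0.071], [0.014, -0.072, -0.997]]
ft_force: [0.4, -0.2, -3.2]
opening: 0.472
```

```bash
python3 - <<'E'
from h import *
g=dict(np.load('grasp.npz')); g['tb'][1]=0; np.savez('grasp.npz',**g)
blk(cam('wrist','w12')); P=np.load('pose.npy'); go(C2W(P,[(0,.09,.035)])[0],-3.2)
E
```

```text
t 32.33 tcp [0.6573 0.1289 0.0918] phi -2.81 F [-0.5  0.  -3.9] open 0.474 q7 -70.2
block ctr clamp [0.0015 0.0919 0.0717] yaw-clamp 0.92
corner thick -1 len -1 [-0.0605  0.1117  0.0777] [269. 433.]
corner thick -1 len 1 [0.0632 0.1137 0.0703] [260. 154.]
corner thick 1 len -1 [-0.0601  0.07    0.0731] [361. 430.]
corner thick 1 len 1 [0.0636 0.072  0.0657] [368. 154.]
t 32.33 tcp [0.6573 0.1289 0.0918] phi -2.81 F [-0.5  0.  -3.9] open 0.474 q7 -70.2
now-axes shift [-0.06  0.11  1.41] after-turn shift [-0.04  0.01  1.42] turn 0.08
```

Request:
{"api": "drive_tool", "payload": {
  "series": [
    [[-0.08, 0.1, 0.2], 0.1, -1],
    [[0, 0.05, 0.4], 0, -1],
    [[0, 0, 0.4], 0, -1],
    [[0, 0, 0], 0, -1],
    [[0, 0, 0], 0, -1]
  ]
}}

```text
clock: 32.75
tcp_pos: [0.6551, 0.1256, 0.051]
eef_rot: [[0.998, -0.057, 0.021], [-0.058, -0.996, 0.073], [0.017, -0.074, -0.997]]
ft_force: [0.0, 0.9, -3.5]
opening: 0.472
```

```bash
python3 - <<'E'
from h import *
c=cam('wrist','w13');blk(c)
im=c['pixels'][0:300,100:500]; cv2.imwrite('pics/w13c.png',cv2.resize(im,None,fx=2,fy=2))
E
```

```text
t 32.8 tcp [0.6546 0.1258 0.0507] phi -3.34 F [-0.3 -0.7 -3. ] open 0.473 q7 -68.3
block ctr clamp [-0.0009  0.0887  0.0307] yaw-clamp 0.39
corner thick -1 len -1 [-0.0627  0.1091  0.0366] [269. 433.]
corner thick -1 len 1 [0.061  0.11   0.0295] [260. 155.]
corner thick 1 len -1 [-0.0627  0.0674  0.0319] [361. 430.]
corner thick 1 len 1 [0.061  0.0682 0.0248] [367. 154.]
```

View pics/w13c.png

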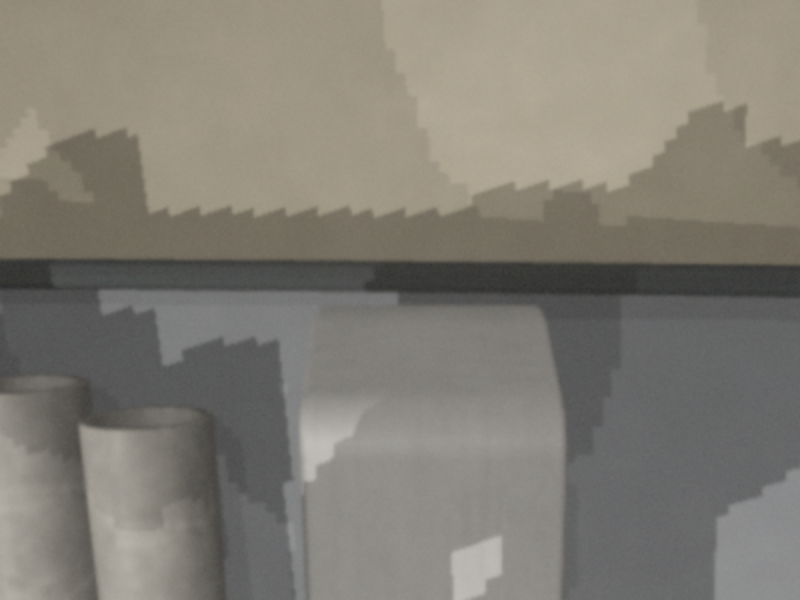

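Block is centred between the ledges: its front foot is at crop row 305 and the ledge's inner edge at row 290, about a 3 mm gap, and it lies parallel. I'm lowering it and releasing.

Request:
{"api": "drive_tool", "payload": {
  "series": [
    [[0.03, 0.03, 0.15], 0, -1],
    [[0, 0, 0.15], 0, -1],
    [[0, 0, 0.06], 0, -1],
    [[0, 0, 0], 0, -1]
  ]
}}

```text
clock: 33.13
tcp_pos: [0.6571, 0.1257, 0.0363]
eef_rot: [[0.998, -0.056, 0.021], [-0.058, -0.996, 0.073], [0.017, -0.074, -0.997]]
ft_force: [-2.4, 0.8, 2.8]
opening: 0.47
```

```bash
python3 - <<'E'
from h import *
blk()
E
```

```text
t 33.13 tcp [0.6571 0.1257 0.0363] phi -3.31 F [-2.4  0.8  2.8] open 0.47 q7 -67.6
block ctr clamp [0.0016 0.0887 0.0162] yaw-clamp 0.42
corner thick -1 len -1 [-0.0603  0.1092  0.022 ] 
corner thick -1 len 1 [0.0634 0.1101 0.0151] 
corner thick 1 len -1 [-0.0603  0.0674  0.0173] 
corner thick 1 len 1 [0.0635 0.0683 0.0104]
```

Request:
{"api": "drive_tool", "payload": {
  "series": [
    [[-0.03, 0, 0], 0, -1],
    [[0, 0, 0], 0, 0.1],
    [[0, 0, 0], 0, 0.25],
    [[0, 0, 0], 0, 0.25],
    [[0, 0, 0], 0, 0.25],
    [[0, 0, -0.4], 0, 0.25],
    [[0, 0, -0.6], 0, 0.25],
    [[0, 0, -0.8], 0, 0.25],
    [[0, 0, 0], 0, 0],
    [[0, 0, 0], 0, 0]
  ]
}}

```text
clock: 33.97
tcp_pos: [0.6569, 0.1193, 0.1174]
eef_rot: [[0.998, -0.057, 0.028], [-0.059, -0.996, 0.073], [0.024, -0.075, -0.997]]
ft_force: [-0.3, 0.2, -0.8]
opening: 0.502
```

```bash
python3 - <<'E'
from h import *
st(); c=cam('wrist','w14'); P=np.load('pose.npy')
for q,z in(('block',.05),('pipe_1',.0255)): print([W2C(P,[(*a[0],0)]).round(4).tolist() for a in rects(c,'wrist',q,z,.4)])
E
```

```text
t 33.97 tcp [0.6569 0.1193 0.1174] phi -3.37 F [-0.3  0.2 -0.8] open 0.502 q7 -70.6
block 0.58 [310.0, 247.0, 82.0, 205.0] ctr [0.665  0.1257] size [np.float64(42.6), np.float64(110.5)] axis 177.7
[[[0.0094, 0.0877, 0.0]]]
pipe_1 0.73 [166.0, 253.0, 59.0, 152.0] ctr [0.6585 0.2154] size [np.float64(30.2), np.float64(98.5)] axis 175.4
pipe_1 0.57 [214.0, 265.0, 56.0, 154.0] ctr [0.6506 0.1881] size [np.float64(28.6), np.float64(97.3)] axis 176.6
[[[-0.0021, 0.1768, 0.0]], [[-0.0084, 0.1491, 0.0]]]
```

View pics/w14.png

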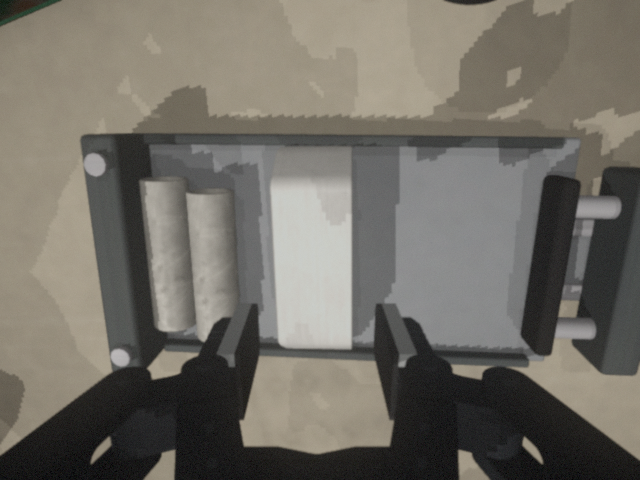

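The block stands flat between the ledges at (312,247) with the pipes at (166,253) and (214,265). Now I'll push it up to the row from behind.

Request:
{"api": "drive_tool", "payload": {
  "series": [
    [[0, 0.6, 0], 0, -1],
    [[0, 0.6, 0], 0, -1],
    [[0, 0, 0.3], 0, -1],
    [[0, 0, 0.7], 0, -1],
    [[0, 0, 0.7], 0, -1],
    [[0, 0, 0.4], 0, -1],
    [[0, 0, 0], 0, -1]
  ]
}}

```text
clock: 34.7
tcp_pos: [0.6541, 0.078, 0.0213]
eef_rot: [[0.998, -0.056, 0.022], [-0.058, -0.996, 0.074], [0.018, -0.075, -0.997]]
ft_force: [-0.5, 0.8, 0.0]
opening: -0.001
```

```bash
python3 - <<'E'
from h import *
P=np.load('pose.npy'); p,R=st(); print(W2C(P,[p]).round(4)); go(C2W(P,[(0,.085,.026)])[0])
E
```

```text
t 34.7 tcp [0.6541 0.078  0.0213] phi -3.32 F [-0.5  0.8  0. ] open -0.001 q7 -62.3
[[0.0012 0.0395 0.0213]]
t 34.7 tcp [0.6541 0.078  0.0213] phi -3.32 F [-0.5  0.8  0. ] open -0.001 q7 -62.3
now-axes shift [-0.03 -1.14 -0.03] after-turn shift [-0.03 -1.14 -0.12] turn -0.0
```

Request:
{"api": "drive_tool", "payload": {
  "series": [
    [[0, -0.2, 0], 0, -1],
    [[0, -0.2, 0], 0, -1],
    [[0, -0.2, 0], 0, -1],
    [[0, -0.2, 0], 0, -1],
    [[0, -0.2, 0], 0, -1],
    [[0, -0.1, 0], 0, -1]
  ]
}}

```text
clock: 35.2
tcp_pos: [0.6568, 0.1218, 0.0274]
eef_rot: [[0.998, -0.058, 0.023], [-0.059, -0.996, 0.067], [0.019, -0.068, -0.997]]
ft_force: [-1.9, -11.6, 0.8]
opening: 0.002
```

```bash
python3 - <<'E'
from h import *
P=np.load('pose.npy'); p,R=st(); print(W2C(P,[p]).round(4)); c=cam('wrist','w15')
for q,z in(('block',.05),('pipe_1',.0255)): print([W2C(P,[(*a[0],0)]).round(4).tolist() for a in rects(c,'wrist',q,z,.4)])
E
```

```text
t 35.2 tcp [0.6568 0.1218 0.0274] phi -3.4 F [ -1.9 -11.6   0.8] open 0.002 q7 -67.2
[[0.0015 0.0833 0.0274]]
block 0.6 [215.0, 304.0, 160.0, 299.0] ctr [0.6832 0.1502] size [np.float64(50.1), np.float64(79.6)] axis 176.7
block 0.46 [72.0, 317.0, 97.0, 230.0] ctr [0.6685 0.1977] size [np.float64(27.8), np.float64(86.1)] axis 176.2
block 0.45 [126.0, 312.0, 53.0, 186.0] ctr [0.6714 0.1816] size [np.float64(11.9), np.float64(66.9)] axis 176.5
[[[0.0262, 0.1132, 0.0]], [[0.0089, 0.1598, 0.0]], [[0.0127, 0.1438, 0.0]]]
pipe_1 0.71 [126.0, 312.0, 53.0, 187.0] ctr [0.66   0.1966] size [np.float64(14.3), np.float64(80.3)] axis 176.6
pipe_1 0.69 [73.0, 319.0, 98.0, 232.0] ctr [0.6566 0.216 ] size [np.float64(33.4), np.float64(103.5)] axis 175.9
[[[0.0005, 0.1581, 0.0]], [[-0.0041, 0.1774, 0.0]]]
```

Request:
{"api": "drive_tool", "payload": {
  "series": [
    [[0, -0.2, 0], 0, -1],
    [[0, -0.25, 0], 0, -1],
    [[0, -0.25, 0], 0, -1]
  ]
}}

```text
clock: 35.6
tcp_pos: [0.657, 0.1229, 0.0311]
eef_rot: [[0.997, -0.074, 0.023], [-0.075, -0.997, 0.034], [0.02, -0.035, -0.999]]
ft_force: [-6.7, -20.8, 3.4]
opening: -0.001
```

```bash
python3 - <<'E'
from h import *
P=np.load('pose.npy'); p,R=st(); print(W2C(P,[p]).round(4)); c=cam('wrist','w16')
cv2.imwrite('pics/w16c.png',cv2.resize(c['pixels'][100:400,0:400],None,fx=2,fy=2))
E
```

```text
t 35.6 tcp [0.657  0.1229 0.0311] phi -4.32 F [ -6.7 -20.8   3.4] open -0.001 q7 -70.1
[[0.0016 0.0844 0.0311]]
```

View pics/w16c.png

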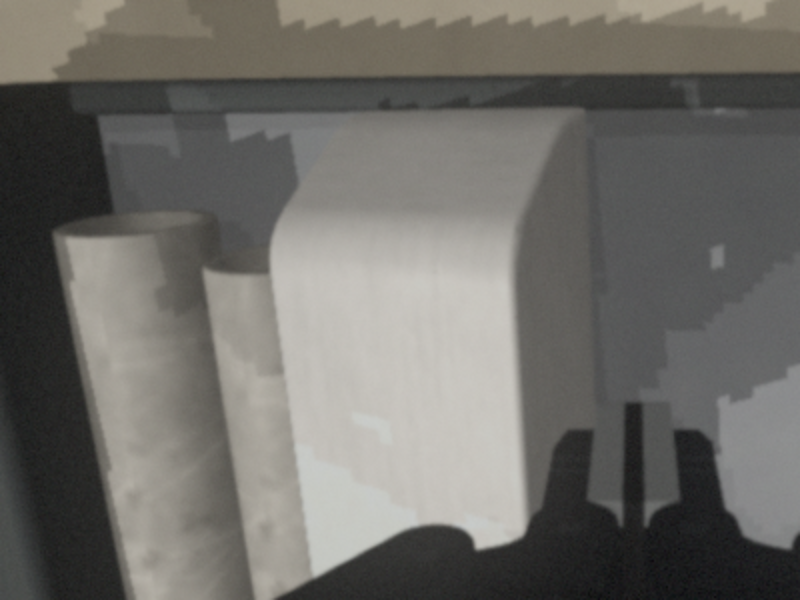

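The row is tight: the pipes are at crop (140,420) and (250,430), with the block's face touching pipe B. The push force was 21 N. Now the lever.

Request:
{"api": "drive_tool", "payload": {
  "series": [
    [[0, 0.1, 0], 0, -1],
    [[0, 0.2, 0], 0, -1],
    [[0, 0.2, -0.6], 0, -1],
    [[0, 0, -0.9], 0, -1],
    [[0, 0, -0.9], 0, -0.3],
    [[0, 0, -0.9], 0, -0.3],
    [[0, 0, -0.9], 0, -0.3],
    [[0, 0, -0.9], 0, -0.3],
    [[0, 0, -0.9], 0, -0.3],
    [[0, 0, -0.5], 0, -0.3],
    [[-0.4, 0.8, 0], 0, -0.3],
    [[-0.4, 0.8, 0], 0, -0.3],
    [[-0.4, 0.8, 0], 0, -0.3],
    [[-0.3, 0.8, 0], 0, -0.3],
    [[0, 0.8, 0], 0, -0.3],
    [[0, 0.8, 0], 0, -0.3],
    [[0, 0.8, 0], 0, -0.3],
    [[0, 0, 0], 0, -0.3],
    [[0, 0, 0], 0, -0.3]
  ]
}}

```text
clock: 37.23
tcp_pos: [0.583, -0.1117, 0.2997]
eef_rot: [[0.998, -0.043, 0.049], [-0.046, -0.997, 0.07], [0.046, -0.072, -0.996]]
ft_force: [-0.2, 0.6, 0.1]
opening: 0.348
```

```bash
python3 - <<'E'
from h import *
P=np.load('pose.npy'); p,R=st(); print(R.round(3).tolist(),W2C(P,[p]).round(4)); go(C2W(P,[(-.053,-.17,.2)])[0],-3.2)
c=cam('wrist','w17'); t=cam('top')
for n,cc in(('wrist',c),('top',t)):
    for a in rects(cc,n,'lever_grip',.213,.4): print(n,W2C(P,[(*a[0],0)]).round(4).tolist())
for a in rects(t,'top','block',.05,.4)+rects(t,'top','pipe_1',.0255,.4): print(W2C(P,[(*a[0],0)]).round(4).tolist())
E
```

```text
t 37.23 tcp [ 0.583  -0.1117  0.2997] phi -2.65 F [-0.2  0.6  0.1] open 0.348 q7 -56.3
[[0.998, -0.043, 0.049], [-0.046, -0.997, 0.07], [0.046, -0.072, -0.996]] [[-0.0592 -0.154   0.2997]]
t 37.23 tcp [ 0.583  -0.1117  0.2997] phi -2.65 F [-0.2  0.6  0.1] open 0.348 q7 -56.3
now-axes shift [0.04 0.58 2.46] after-turn shift [0.16 0.4  2.49] turn 0.11
lever_grip 0.91 [355.0, 238.0, 60.0, 182.0] ctr [ 0.5955 -0.1285] size [np.float64(30.6), np.float64(104.4)] axis 0.1
wrist [[-0.0458, -0.1701, 0.0]]
lever_grip 0.62 [259.0, 199.0, 20.0, 48.0] ctr [0.6087 0.1299] size [np.float64(39.9), np.float64(107.6)] axis 176.3
lever_grip 0.5 [152.0, 250.0, 25.0, 31.0] ctr [0.4911 0.3652] size [np.float64(43.0), np.float64(74.1)] axis 157.3
top [[-0.0471, 0.0888, 0.0]]
top [[-0.1776, 0.317, 0.0]]
block 0.86 [436.0, 302.0, 34.0, 12.0] ctr [ 0.3951 -0.287 ] size [np.float64(28.1), np.float64(79.7)] axis 95.8
block 0.75 [261.0, 201.0, 18.0, 54.0] ctr [0.6505 0.1475] size [np.float64(48.5), np.float64(123.2)] axis 175.7
block 0.74 [425.0, 254.0, 30.0, 26.0] ctr [ 0.5079 -0.265 ] size [np.float64(27.4), np.float64(79.2)] axis 127.2
pipe_1 0.87 [236.0, 196.0, 12.0, 39.0] ctr [0.6602 0.2143] size [np.float64(26.1), np.float64(93.9)] axis 177.6
pipe_1 0.62 [246.0, 198.0, 12.0, 33.0] ctr [0.6524 0.1878] size [np.float64(26.3), np.float64(94.3)] axis 176.8
[[-0.2371, -0.3394, 0.0]]
[[-0.0063, 0.1086, 0.0]]
[[-0.1256, -0.3112, 0.0]]
[[-0.0003, 0.1758, 0.0]]
[[-0.0066, 0.149, 0.0]]
```

View pics/w17.png

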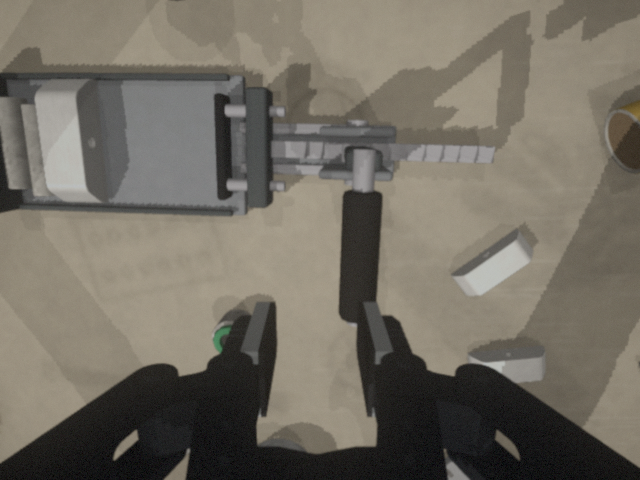

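The lever's rubber bar is at (360,257), about upright (clamp y −0.170). The block and pipes stay in their row at upper left (70,140). I'll come down astride the bar.

Request:
{"api": "drive_tool", "payload": {
  "series": [
    [[0.05, 0.3, 0], 0.1, 0.2],
    [[0, 0.28, 0], 0, 0.2],
    [[0, 0, 0.4], 0, 0.2],
    [[0, 0, 0.7], 0, 0.2],
    [[0, 0, 0.7], 0, 0.2],
    [[0, 0, 0.5], 0, 0.2],
    [[0, 0, 0], 0, 0.2],
    [[0, 0, 0], 0, 0.2]
  ]
}}

```text
clock: 38.2
tcp_pos: [0.5913, -0.1234, 0.2032]
eef_rot: [[0.998, -0.037, 0.05], [-0.04, -0.997, 0.069], [0.047, -0.071, -0.996]]
ft_force: [0.6, 0.1, 0.0]
opening: 0.599
```

```bash
python3 - <<'E'
from h import *
P=np.load('pose.npy'); p,R=st(); print(R.round(3).tolist(),W2C(P,[p]).round(4)); go(C2W(P,[(-.053,-.17,.197)])[0],-3.2)
E
```

```text
t 38.2 tcp [ 0.5913 -0.1234  0.2032] phi -2.32 F [0.6 0.1 0. ] open 0.599 q7 -49.8
[[0.998, -0.037, 0.05], [-0.04, -0.997, 0.069], [0.047, -0.071, -0.996]] [[-0.0503 -0.1652  0.2032]]
t 38.2 tcp [ 0.5913 -0.1234  0.2032] phi -2.32 F [0.6 0.1 0. ] open 0.599 q7 -49.8
now-axes shift [-0.08  0.13  0.14] after-turn shift [-0.07  0.12  0.16] turn 0.18
```

Request:
{"api": "drive_tool", "payload": {
  "series": [
    [[-0.08, 0.12, 0.15], 0.15, 0],
    [[0, 0, 0], 0, -0.4],
    [[0, 0, 0], 0, -0.4],
    [[0, 0, 0], 0, -0.4],
    [[0, -0.3, 0], 0, -0.4],
    [[0, -0.4, 0], 0, -0.4],
    [[0, -0.4, 0.05], 0, -0.4],
    [[0, 0, 0], 0, -0.4]
  ]
}}

```text
clock: 38.87
tcp_pos: [0.5927, -0.0855, 0.2035]
eef_rot: [[0.997, -0.055, 0.058], [-0.058, -0.996, 0.065], [0.054, -0.068, -0.996]]
ft_force: [0.3, 1.0, -0.1]
opening: 0.307
```

```bash
python3 - <<'E'
from h import *
P=np.load('pose.npy'); p,R=st(); print(R.round(3).tolist(),W2C(P,[p]).round(4))
E
```

```text
t 38.87 tcp [ 0.5927 -0.0855  0.2035] phi -3.35 F [ 0.3  1.  -0.1] open 0.307 q7 -54.1
[[0.997, -0.055, 0.058], [-0.058, -0.996, 0.065], [0.054, -0.068, -0.996]] [[-0.051  -0.1272  0.2035]]
```

Request:
{"api": "drive_tool", "payload": {
  "series": [
    [[0, 0, 0.3], 0, -0.4],
    [[0, -0.1, 0], 0, -0.4],
    [[0, 0.3, 0], 0, -0.4],
    [[0, 0.4, 0], 0, -0.4],
    [[0, 0.4, 0], 0, -0.4],
    [[0, 0.4, 0], 0, -0.4],
    [[0, 0.4, 0], 0, -0.4],
    [[0, 0.2, 0], 0, -0.4],
    [[0, 0, 0], 0, -0.4]
  ]
}}

```text
clock: 39.62
tcp_pos: [0.59, -0.1641, 0.1827]
eef_rot: [[0.997, -0.049, 0.059], [-0.054, -0.996, 0.076], [0.055, -0.079, -0.995]]
ft_force: [0.2, 3.1, 1.3]
opening: 0.298
```

```bash
cat >> h.py <<'E'
def jaw(save=None):
    P=np.load('pose.npy'); p,R=st(); print('R z',R[:,2].round(3),'clamp tcp',W2C(P,[p]).round(4)[0]); 
    c=cam('top',save); t=[]
    for a in rects(c,'top','jaw',.05,.3): print('jaw',W2C(P,[(*a[0],0)]).round(4).tolist())
    # dark pad edge along bed mid line, z=.042
    ys=np.arange(-.09,.14,.001); px=[proj(c,C2W(P,[(x,y,.042) for y in ys])) for x in(-.03,-.015,0,.015,.03)]
    g=c['pixels'].mean(2).astype(np.float32); pr=np.mean([cv2.remap(g,q[None,:,0].astype(np.float32),q[None,:,1].astype(np.float32),1)[0] for q in px],0)
    print('profile y:val',' '.join(f'{int(round(y*1000))}:{int(v)}' for y,v in list(zip(ys,pr))[::4]))
E
python3 - <<'E'
from h import *
jaw()
E
```

```text
t 39.62 tcp [ 0.59   -0.1641  0.1827] phi -3.08 F [0.2 3.1 1.3] open 0.298 q7 -45.3
R z [ 0.059  0.076 -0.995] clamp tcp [-0.0493 -0.2059  0.1827]
jaw 0.68 [335.0, 202.0, 42.0, 47.0] ctr [ 0.642  -0.0238] size [np.float64(99.1), np.float64(103.1)] axis 39.9
jaw 0.65 [298.0, 199.0, 153.0, 61.0] ctr [0.6386 0.0572] size [np.float64(146.2), np.float64(383.5)] axis 84.4
jaw [[-0.0052, -0.0628, 0.0]]
jaw [[-0.0131, 0.0177, 0.0]]
profile y:val -90:130 -86:114 -82:84 -78:89 -74:91 -70:90 -66:91 -62:117 -58:124 -54:117 -50:122 -46:120 -42:82 -38:39 -34:50 -30:123 -26:138 -22:148 -18:150 -14:149 -10:149 -6:150 -2:150 2:150 6:150 10:151 14:150 18:150 22:151 26:150 30:150 34:150 38:151 42:152 46:152 50:151 54:150 58:150 62:136 66:113 70:110 74:111 78:110 82:106 86:96 90:107 94:195 98:204 102:203 106:204 110:203 114:201 118:201 122:200 126:201 130:202 134:152 138:107
```

Request:
{"api": "drive_tool", "payload": {
  "series": [
    [[0, -0.4, 0], 0, -0.4],
    [[0, -0.4, 0], 0, -0.4],
    [[0, -0.4, 0], 0, -0.4],
    [[0, -0.4, 0], 0, -0.4],
    [[0, -0.4, 0], 0, -0.4],
    [[0, -0.1, 0], 0, -0.4],
    [[0, 0, 0], 0, -0.4],
    [[0, 0.3, 0], 0, -0.4],
    [[0, 0.4, 0], 0, -0.4],
    [[0, 0.4, 0], 0, -0.4],
    [[0, 0.4, 0], 0, -0.4],
    [[0, 0.4, 0], 0, -0.4],
    [[0, 0.2, 0], 0, -0.4],
    [[0, 0, 0], 0, -0.4]
  ]
}}

```text
clock: 40.88
tcp_pos: [0.5903, -0.1651, 0.184]
eef_rot: [[0.997, -0.045, 0.061], [-0.05, -0.995, 0.083], [0.057, -0.086, -0.995]]
ft_force: [1.6, 4.1, 0.9]
opening: 0.297
```

```bash
python3 - <<'E'
from h import *
jaw()
E
```

```text
t 40.88 tcp [ 0.5903 -0.1651  0.184 ] phi -2.86 F [1.6 4.1 0.9] open 0.297 q7 -44.8
R z [ 0.061  0.083 -0.995] clamp tcp [-0.0489 -0.2069  0.184 ]
jaw 0.62 [331.0, 202.0, 51.0, 43.0] ctr [ 0.6402 -0.0356] size [np.float64(110.6), np.float64(116.1)] axis 85.7
jaw [[-0.0063, -0.0748, 0.0]]
profile y:val -90:147 -86:137 -82:139 -78:134 -74:125 -70:117 -66:87 -62:88 -58:90 -54:89 -50:91 -46:116 -42:113 -38:118 -34:123 -30:120 -26:81 -22:39 -18:50 -14:122 -10:139 -6:148 -2:150 2:149 6:150 10:150 14:150 18:150 22:150 26:150 30:150 34:151 38:150 42:151 46:151 50:151 54:150 58:150 62:133 66:113 70:112 74:111 78:111 82:105 86:94 90:106 94:196 98:204 102:203 106:202 110:201 114:201 118:201 122:200 126:200 130:202 134:152 138:107
```

Request:
{"api": "drive_tool", "payload": {
  "series": [
    [[0, -0.5, 0], 0, -0.4],
    [[0, -0.5, 0], 0, -0.4],
    [[0, -0.5, 0], 0, -0.4],
    [[0, -0.5, 0], 0, -0.4],
    [[0, -0.15, 0], 0, -0.4],
    [[0, 0.4, 0], 0, -0.4],
    [[0, 0.5, 0], 0, -0.4],
    [[0, 0.5, 0], 0, -0.4],
    [[0, 0.5, 0], 0, -0.4],
    [[0, 0.3, 0], 0, -0.4],
    [[0, -0.5, 0], 0, -0.4],
    [[0, -0.5, 0], 0, -0.4],
    [[0, -0.5, 0], 0, -0.4],
    [[0, -0.5, 0], 0, -0.4],
    [[0, -0.15, 0], 0, -0.4],
    [[0, 0.4, 0], 0, -0.4],
    [[0, 0.5, 0], 0, -0.4],
    [[0, 0.5, 0], 0, -0.4],
    [[0, 0.5, 0], 0, -0.4],
    [[0, 0.3, 0], 0, -0.4]
  ]
}}

```text
clock: 42.65
tcp_pos: [0.5894, -0.1716, 0.1888]
eef_rot: [[0.997, -0.04, 0.064], [-0.047, -0.994, 0.102], [0.059, -0.105, -0.993]]
ft_force: [-10.8, 59.8, 38.7]
opening: 0.3
```

```bash
python3 - <<'E'
from h import *
jaw()
E
```

```text
t 42.65 tcp [ 0.5894 -0.1716  0.1888] phi -2.69 F [-10.8  59.8  38.7] open 0.3 q7 -43.5
R z [ 0.064  0.102 -0.993] clamp tcp [-0.0495 -0.2134  0.1888]
jaw 0.89 [328.0, 200.0, 59.0, 49.0] ctr [ 0.651  -0.0109] size [np.float64(112.4), np.float64(136.5)] axis 114.2
jaw [[0.003, -0.0495, 0.0]]
profile y:val -90:160 -86:153 -82:153 -78:150 -74:143 -70:141 -66:139 -62:137 -58:133 -54:116 -50:83 -46:86 -42:90 -38:90 -34:90 -30:99 -26:112 -22:115 -18:123 -14:120 -10:99 -6:45 -2:40 2:102 6:137 10:149 14:151 18:151 22:150 26:150 30:150 34:150 38:150 42:151 46:151 50:150 54:149 58:148 62:133 66:113 70:111 74:110 78:109 82:104 86:93 90:106 94:196 98:204 102:201 106:201 110:201 114:201 118:200 122:199 126:200 130:200 134:151 138:105
```

Request:
{"api": "drive_tool", "payload": {
  "series": [
    [[0, -0.4, 0], 0, -0.4],
    [[0, -0.4, 0], 0, -0.4],
    [[0, -0.4, 0], 0, -0.4],
    [[0, -0.4, 0], 0, -0.4],
    [[0, -0.4, 0], 0, -0.4],
    [[0, -0.25, 0], 0, -0.4],
    [[0, 0, 0], 0, -0.4],
    [[0, 0.3, 0], 0, -0.4],
    [[0, 0.4, 0], 0, -0.4],
    [[0, 0.4, 0], 0, -0.4],
    [[0, 0.4, 0], 0, -0.4],
    [[0, 0.4, 0], 0, -0.4],
    [[0, 0.2, 0], 0, -0.4],
    [[0, 0, 0], 0, -0.4]
  ]
}}

```text
clock: 43.92
tcp_pos: [0.5905, -0.1671, 0.1922]
eef_rot: [[0.997, -0.034, 0.068], [-0.042, -0.992, 0.122], [0.063, -0.125, -0.99]]
ft_force: [2.3, 4.5, -0.7]
opening: 0.306
```

```bash
python3 - <<'E'
from h import *
jaw()
E
```

```text
t 43.92 tcp [ 0.5905 -0.1671  0.1922] phi -2.4 F [ 2.3  4.5 -0.7] open 0.306 q7 -43.1
R z [ 0.068  0.122 -0.99 ] clamp tcp [-0.0486 -0.2088  0.1922]
profile y:val -90:156 -86:152 -82:160 -78:161 -74:159 -70:154 -66:156 -62:149 -58:144 -54:132 -50:125 -46:125 -42:118 -38:106 -34:77 -30:86 -26:89 -22:90 -18:90 -14:109 -10:112 -6:113 -2:120 2:118 6:80 10:36 14:45 18:116 22:143 26:150 30:151 34:151 38:150 42:151 46:151 50:149 54:148 58:149 62:133 66:112 70:111 74:111 78:107 82:104 86:94 90:106 94:195 98:202 102:200 106:201 110:201 114:201 118:200 122:199 126:199 130:199 134:151 138:104
```

Request:
{"api": "drive_tool", "payload": {
  "series": [
    [[0, -0.4, 0], 0, -0.4],
    [[0, -0.4, 0], 0, -0.4],
    [[0, -0.4, 0], 0, -0.4],
    [[0, -0.4, 0], 0, -0.4],
    [[0, -0.4, 0], 0, -0.4],
    [[0, -0.3, 0], 0, -0.4],
    [[0, -0.1, 0], 0, -0.4],
    [[0, 0.3, 0.1], 0, -0.4],
    [[0, 0.4, 0], 0, -0.4],
    [[0, 0.4, 0], 0, -0.4],
    [[0, 0.4, 0], 0, -0.4],
    [[0, 0.4, 0], 0, -0.4],
    [[0, 0.2, 0], 0, -0.4],
    [[0, 0, 0], 0, -0.4]
  ]
}}

```text
clock: 45.18
tcp_pos: [0.5923, -0.1618, 0.1921]
eef_rot: [[0.997, -0.034, 0.075], [-0.043, -0.992, 0.122], [0.07, -0.125, -0.99]]
ft_force: [1.3, 4.0, 1.0]
opening: 0.297
```

```bash
python3 - <<'E'
from h import *
jaw()
E
```

```text
t 45.18 tcp [ 0.5923 -0.1618  0.1921] phi -2.45 F [1.3 4.  1. ] open 0.297 q7 -43.4
R z [ 0.075  0.122 -0.99 ] clamp tcp [-0.0471 -0.2034  0.1921]
jaw 0.72 [325.0, 201.0, 69.0, 46.0] ctr [ 0.6446 -0.013 ] size [np.float64(115.0), np.float64(169.7)] axis 91.1
jaw [[-0.0032, -0.052, 0.0]]
profile y:val -90:158 -86:154 -82:159 -78:161 -74:156 -70:160 -66:162 -62:154 -58:150 -54:145 -50:140 -46:134 -42:128 -38:125 -34:126 -30:123 -26:117 -22:98 -18:76 -14:89 -10:90 -6:89 -2:92 2:106 6:112 10:121 14:122 18:112 22:60 26:35 30:65 34:131 38:145 42:151 46:151 50:149 54:149 58:148 62:133 66:113 70:111 74:111 78:109 82:103 86:93 90:106 94:195 98:202 102:200 106:201 110:201 114:201 118:200 122:199 126:198 130:200 134:150 138:105
```

Request:
{"api": "drive_tool", "payload": {
  "series": [
    [[0, -0.4, 0], 0, -0.4],
    [[0, -0.4, 0], 0, -0.4],
    [[0, -0.4, 0], 0, -0.4],
    [[0, -0.4, 0], 0, -0.4],
    [[0, -0.4, 0], 0, -0.4],
    [[0, -0.2, 0], 0, -0.4],
    [[0, -0.1, 0], 0, -0.4],
    [[0, 0.3, 0.1], 0, -0.4],
    [[0, 0.4, 0], 0, -0.4],
    [[0, 0.4, 0], 0, -0.4],
    [[0, 0.4, 0], 0, -0.4],
    [[0, 0.4, 0], 0, -0.4],
    [[0, 0.3, 0], 0, -0.4],
    [[0, 0, 0], 0, -0.4]
  ]
}}

```text
clock: 46.45
tcp_pos: [0.5935, -0.1577, 0.191]
eef_rot: [[0.997, -0.029, 0.078], [-0.039, -0.992, 0.122], [0.073, -0.125, -0.989]]
ft_force: [1.6, 3.1, -0.5]
opening: 0.298
```

Request:
{"api": "drive_tool", "payload": {
  "series": [
    [[0, -0.4, 0], 0, -0.4],
    [[0, -0.4, 0], 0, -0.4],
    [[0, -0.4, 0], 0, -0.4],
    [[0, -0.4, 0], 0, -0.4],
    [[0, -0.4, 0], 0, -0.4],
    [[0, -0.25, 0], 0, -0.4],
    [[0, -0.1, 0], 0, -0.4],
    [[0, 0.3, 0.1], 0, -0.4],
    [[0, 0.4, 0], 0, -0.4],
    [[0, 0.4, 0], 0, -0.4],
    [[0, 0.4, 0], 0, -0.4],
    [[0, 0.4, 0], 0, -0.4],
    [[0, 0.3, 0], 0, -0.4],
    [[0, 0, 0], 0, -0.4]
  ]
}}

```text
clock: 47.62
tcp_pos: [0.5948, -0.1553, 0.1908]
eef_rot: [[0.996, -0.032, 0.084], [-0.042, -0.993, 0.112], [0.079, -0.115, -0.99]]
ft_force: [0.6, 1.6, -0.8]
opening: 0.301
```

```bash
python3 - <<'E'
from h import *
jaw()
E
```

```text
t 47.62 tcp [ 0.5948 -0.1553  0.1908] phi -2.39 F [ 0.6  1.6 -0.8] open 0.301 q7 -44.0
R z [ 0.084  0.112 -0.99 ] clamp tcp [-0.045  -0.1969  0.1908]
jaw 0.55 [317.0, 201.0, 81.0, 46.0] ctr [0.6454 0.0033] size [np.float64(107.2), np.float64(197.7)] axis 90.5
jaw [[-0.0033, -0.0357, 0.0]]
profile y:val -90:154 -86:156 -82:160 -78:160 -74:154 -70:163 -66:163 -62:155 -58:149 -54:149 -50:148 -46:150 -42:146 -38:150 -34:154 -30:153 -26:147 -22:144 -18:139 -14:128 -10:126 -6:125 -2:127 2:122 6:112 10:76 14:82 18:90 22:90 26:89 30:95 34:109 38:113 42:120 46:118 50:89 54:39 58:38 62:76 66:101 70:111 74:111 78:110 82:105 86:93 90:106 94:195 98:203 102:201 106:201 110:201 114:202 118:200 122:199 126:199 130:199 134:151 138:105
```

Request:
{"api": "drive_tool", "payload": {
  "series": [
    [[0, -0.4, 0], 0, -0.4],
    [[0, -0.4, 0], 0, -0.4],
    [[0, -0.4, 0], 0, -0.4],
    [[0, -0.4, 0], 0, -0.4],
    [[0, -0.3, 0], 0, -0.4],
    [[0, -0.1, 0], 0, -0.4],
    [[0, 0, 0], 0, -0.4],
    [[0, 0.3, 0.1], 0, -0.4],
    [[0, 0.4, 0], 0, -0.4],
    [[0, 0.4, 0], 0, -0.4],
    [[0, 0.4, 0], 0, -0.4],
    [[0, 0.4, 0], 0, -0.4],
    [[0, 0.3, 0], 0, -0.4],
    [[0, 0, 0], 0, -0.4]
  ]
}}

```text
clock: 48.88
tcp_pos: [0.5987, -0.1513, 0.1894]
eef_rot: [[0.996, -0.018, 0.088], [-0.028, -0.993, 0.114], [0.085, -0.116, -0.99]]
ft_force: [0.5, 1.5, 0.3]
opening: 0.298
```

```bash
python3 - <<'E'
from h import *
jaw()
E
```

```text
t 48.88 tcp [ 0.5987 -0.1513  0.1894] phi -1.63 F [0.5 1.5 0.3] open 0.298 q7 -43.6
R z [ 0.088  0.114 -0.99 ] clamp tcp [-0.0413 -0.1927  0.1894]
jaw 0.83 [315.0, 198.0, 84.0, 43.0] ctr [0.6569 0.0176] size [np.float64(106.2), np.float64(211.6)] axis 99.6
jaw [[0.0074, -0.0208, 0.0]]
profile y:val -90:155 -86:157 -82:158 -78:159 -74:156 -70:164 -66:164 -62:155 -58:149 -54:148 -50:149 -46:151 -42:148 -38:151 -34:154 -30:151 -26:144 -22:150 -18:152 -14:150 -10:144 -6:144 -2:134 2:127 6:125 10:123 14:128 18:121 22:110 26:69 30:85 34:90 38:88 42:88 46:99 50:108 54:114 58:119 62:116 66:74 70:35 74:39 78:77 82:100 86:94 90:106 94:195 98:203 102:201 106:201 110:201 114:201 118:201 122:200 126:199 130:200 134:150 138:105
```

Request:
{"api": "drive_tool", "payload": {
  "series": [
    [[0, 0.2, 0], 0, -0.4],
    [[0, 0.2, 0], 0, -0.4],
    [[0, 0, 0], 0, -0.4]
  ]
}}

```text
clock: 49.23
tcp_pos: [0.5987, -0.1609, 0.1872]
eef_rot: [[0.996, -0.012, 0.085], [-0.022, -0.993, 0.12], [0.083, -0.121, -0.989]]
ft_force: [-0.3, 1.6, 1.6]
opening: 0.297
```

```bash
python3 - <<'E'
from h import *
jaw()
E
```

```text
t 49.23 tcp [ 0.5987 -0.1609  0.1872] phi -1.25 F [-0.3  1.6  1.6] open 0.297 q7 -42.3
R z [ 0.085  0.12  -0.989] clamp tcp [-0.0408 -0.2022  0.1872]
jaw 0.55 [315.0, 199.0, 87.0, 43.0] ctr [0.6604 0.0192] size [np.float64(112.4), np.float64(217.6)] axis 101.4
jaw [[0.0107, -0.0189, 0.0]]
profile y:val -90:157 -86:154 -82:160 -78:160 -74:157 -70:160 -66:162 -62:155 -58:150 -54:147 -50:148 -46:149 -42:149 -38:148 -34:153 -30:153 -26:149 -22:149 -18:151 -14:151 -10:145 -6:147 -2:141 2:129 6:126 10:125 14:126 18:128 22:117 26:91 30:71 34:87 38:88 42:87 46:89 50:105 54:111 58:118 62:117 66:106 70:52 74:33 78:50 82:89 86:93 90:106 94:196 98:202 102:200 106:200 110:201 114:201 118:201 122:199 126:199 130:200 134:151 138:105
```

Request:
{"api": "drive_tool", "payload": {
  "series": [
    [[-0.1, -0.4, 0], 0, -0.4],
    [[-0.1, -0.4, 0], 0, -0.4],
    [[-0.1, -0.4, 0], 0, -0.4],
    [[0, -0.4, 0], 0, -0.4],
    [[0, -0.4, 0], 0, -0.4],
    [[0, -0.1, 0], 0, -0.4],
    [[0, 0, 0], 0, -0.4],
    [[0, 0.3, 0.1], 0, -0.4],
    [[0, 0.4, 0], 0, -0.4],
    [[0, 0.4, 0], 0, -0.4],
    [[0, 0.4, 0], 0, -0.4],
    [[0, 0.4, 0], 0, -0.4],
    [[0, 0.4, 0], 0, -0.4],
    [[0, 0.1, 0], 0, -0.4],
    [[0, 0, 0], 0, -0.4]
  ]
}}

```text
clock: 50.58
tcp_pos: [0.591, -0.1645, 0.1833]
eef_rot: [[0.996, -0.001, 0.09], [-0.013, -0.991, 0.132], [0.089, -0.132, -0.987]]
ft_force: [0.9, 5.5, 3.2]
opening: 0.3
```

```bash
python3 - <<'E'
from h import *
jaw()
E
```

```text
t 50.58 tcp [ 0.591  -0.1645  0.1833] phi -0.74 F [0.9 5.5 3.2] open 0.3 q7 -40.2
R z [ 0.09   0.132 -0.987] clamp tcp [-0.0483 -0.2062  0.1833]
jaw 0.58 [314.0, 200.0, 95.0, 48.0] ctr [0.6284 0.0257] size [np.float64(112.0), np.float64(235.2)] axis 71.8
jaw 0.41 [375.0, 198.0, 40.0, 24.0] ctr [ 0.6691 -0.1718] size [np.float64(20.7), np.float64(55.5)] axis 124.7
jaw [[-0.0216, -0.0142, 0.0]]
jaw [[0.0301, -0.2092, 0.0]]
profile y:val -90:157 -86:153 -82:160 -78:160 -74:158 -70:159 -66:161 -62:154 -58:151 -54:148 -50:147 -46:150 -42:149 -38:150 -34:153 -30:153 -26:148 -22:148 -18:150 -14:151 -10:145 -6:146 -2:151 2:152 6:148 10:143 14:143 18:132 22:128 26:125 30:121 34:119 38:112 42:87 46:65 50:83 54:87 58:85 62:86 66:102 70:110 74:115 78:113 82:78 86:38 90:26 94:106 98:198 102:200 106:200 110:200 114:199 118:199 122:198 126:197 130:198 134:197 138:144
```

Request:
{"api": "drive_tool", "payload": {
  "series": [
    [[0, -0.4, 0], 0, -0.4],
    [[0, -0.4, 0], 0, -0.4],
    [[0, -0.4, 0], 0, -0.4],
    [[0, -0.4, 0], 0, -0.4],
    [[0, -0.4, 0], 0, -0.4],
    [[0, -0.2, 0], 0, -0.4],
    [[0, 0, 0], 0, -0.4],
    [[0, 0.3, 0], 0, -0.4],
    [[0, 0.4, 0], 0, -0.4],
    [[0, 0.4, 0], 0, -0.4],
    [[0, 0.3, 0], 0, -0.4],
    [[0, 0, 0], 0, -0.4]
  ]
}}

```text
clock: 51.68
tcp_pos: [0.5941, -0.1324, 0.1905]
eef_rot: [[0.995, 0.0, 0.097], [-0.014, -0.989, 0.146], [0.096, -0.147, -0.985]]
ft_force: [0.3, 6.1, -2.7]
opening: 0.304
```

```bash
python3 - <<'E'
from h import *
jaw()
E
```

```text
t 51.68 tcp [ 0.5941 -0.1324  0.1905] phi -0.81 F [ 0.3  6.1 -2.7] open 0.304 q7 -42.7
R z [ 0.097  0.146 -0.985] clamp tcp [-0.0469 -0.174   0.1905]
jaw 0.69 [313.0, 198.0, 96.0, 42.0] ctr [0.6257 0.0265] size [np.float64(110.9), np.float64(234.2)] axis 71.2
jaw [[-0.0243, -0.0135, 0.0]]
profile y:val -90:157 -86:158 -82:156 -78:155 -74:161 -70:165 -66:161 -62:148 -58:154 -54:150 -50:146 -46:147 -42:150 -38:151 -34:149 -30:148 -26:151 -22:153 -18:149 -14:147 -10:149 -6:150 -2:144 2:146 6:152 10:152 14:151 18:145 22:141 26:130 30:127 34:123 38:124 42:120 46:110 50:84 54:64 58:84 62:86 66:84 70:87 74:101 78:105 82:77 86:38 90:24 94:108 98:199 102:201 106:200 110:201 114:200 118:198 122:198 126:197 130:198 134:198 138:144
```

The pad's face stays at the block (y≈0.0935) while the jaw body came on another 8 mm, so the pad is in by about 8–9 mm of 22. I'm letting go and withdrawing.

Request:
{"api": "drive_tool", "payload": {
  "series": [
    [[0, -0.1, 0], 0, 0],
    [[0, 0, 0], 0, 0.3],
    [[0, 0, 0], 0, 0.3],
    [[0, 0, 0], 0, 0.3],
    [[0, -0.05, -0.4], 0, 0.3],
    [[0, 0.1, -0.7], 0, 0.3],
    [[0, 0.1, -0.8], 0, 0.3],
    [[0, 0, -0.8], 0, 0.3],
    [[-0.6, 0, 0], 0, 0.3],
    [[-0.9, 0, 0], 0, 0.3],
    [[-0.9, 0, 0], 0, 0.3],
    [[0, 0, 0], 0, 0.3]
  ]
}}

```text
clock: 52.78
tcp_pos: [0.482, -0.1607, 0.2979]
eef_rot: [[0.995, -0.011, 0.1], [-0.024, -0.99, 0.137], [0.097, -0.138, -0.986]]
ft_force: [-0.4, 0.7, 0.0]
opening: 0.646
```

```bash
python3 - <<'E'
from h import *
jaw(); P=np.load('pose.npy')
t=cam('top'); s=cam('scene'); a=cv2.resize(t['pixels'][160:240,210:400],None,fx=4.2,fy=4.2,interpolation=2)
uv=proj(s,C2W(P,[(0,.05,.03)]))[0].astype(int); b=cv2.resize(s['pixels'][uv[1]-60:uv[1]+60,uv[0]-90:uv[0]+110],None,fx=2,fy=2,interpolation=2)
cv2.imwrite('pics/fin.png',np.vstack([a,np.pad(b,((0,0),(0,a.shape[1]-b.shape[1]),(0,0)))]))
for q,z in(('block',.05),('pipe_1',.0255)):
    for n,c in(('top',t),):
        for r in rects(c,n,q,z,.4): print(W2C(P,[(*r[0],0)]).round(4).tolist())
E
```

```text
t 52.78 tcp [ 0.482  -0.1607  0.2979] phi -1.4 F [-0.4  0.7  0. ] open 0.646 q7 -47.4
R z [ 0.1    0.137 -0.986] clamp tcp [-0.1573 -0.2085  0.2979]
jaw 0.74 [312.0, 198.0, 94.0, 45.0] ctr [0.6618 0.0214] size [np.float64(111.0), np.float64(235.4)] axis 98.7
jaw 0.31 [237.0, 197.0, 14.0, 38.0] ctr [0.6541 0.2103] size [np.float64(25.9), np.float64(92.5)] axis 176.2
jaw [[0.0121, -0.0167, 0.0]]
jaw [[-0.0062, 0.1715, 0.0]]
profile y:val -90:140 -86:143 -82:140 -78:140 -74:147 -70:148 -66:145 -62:133 -58:140 -54:137 -50:133 -46:135 -42:138 -38:139 -34:136 -30:134 -26:136 -22:140 -18:132 -14:131 -10:134 -6:134 -2:127 2:130 6:134 10:134 14:133 18:126 22:123 26:111 30:106 34:104 38:106 42:103 46:95 50:71 54:56 58:75 62:77 66:77 70:77 74:95 78:102 82:73 86:32 90:21 94:102 98:193 102:196 106:196 110:197 114:198 118:199 122:199 126:198 130:199 134:198 138:145
block 0.96 [260.0, 198.0, 18.0, 50.0] ctr [0.6514 0.1528] size [np.float64(43.4), np.float64(120.4)] axis 177.1
[[-0.0057, 0.114, 0.0]]
pipe_1 0.81 [246.0, 200.0, 10.0, 40.0] ctr [0.6523 0.1899] size [np.float64(25.9), np.float64(93.5)] axis 1.8
pipe_1 0.65 [235.0, 197.0, 15.0, 35.0] ctr [0.6601 0.2145] size [np.float64(27.2), np.float64(94.9)] axis 175.9
[[-0.0068, 0.151, 0.0]]
[[-0.0004, 0.1761, 0.0]]
```

View pics/fin.png

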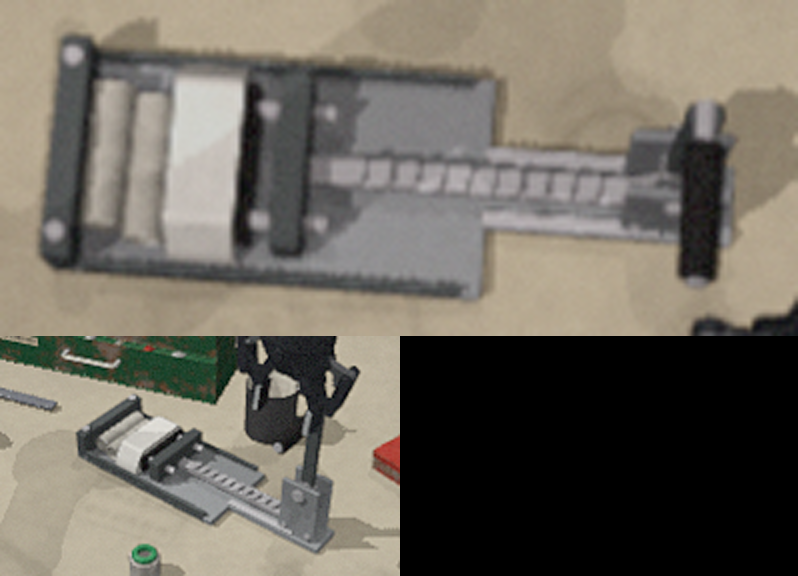

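The final view shows the stop, pipes (110,150) and (150,165), block (207,165) and pad (250,165) all in contact. The pad has partly closed towards the jaw plate (290,165), and the gripper is well clear.

```bash
python3 -c "
from h import *
print(ticket.sign_off())"
```

```text
the job is handed in; nothing more can be done
None
```

The job is done and handed in at about 53 s of the 210 s allowed; the sign-off gave no verdict. The clamp held two pipes, both now lying side by side against its fixed stop. The bored block stands across the bed, between the ledges, against the second pipe. I then pumped the lever until the pad pressed on the block and stopped part-way through the last stroke.

**Last checks (top camera, after letting go):**

| Item | Measured | Expected |
|---|---|---|
| Pipe 1, clamp y | 176 mm | 176.5 mm |
| Pipe 2, clamp y | 151 mm | 149.5 mm |
| Block, clamp y | 114 mm | 115 mm |
| Pad pushed in | about 8–9 mm | between 0 and 22 mm |

The gripper is clear of everything and the other tools were not touched.

**What went less than smoothly:**
- **Pipe 1:** it rolled back a few mm after its first push, and I closed the gap when I pushed up pipe 2 and the block.
- **Block:** the first pad contact moved it on about 3 mm, so the row had a little slack until then.
- **Lever:** one stroke pushed the lever hard against its end, with about 60 N in y (72 N in all) at the wrist. That is under the 120 N wrist limit; the fingers were on the hand bar, and no force on the gripper's body was measured.
- **Pad depth:** it comes from picture edges, so take it as good to about 2 mm.

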